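# Close the valve and lay out its kit

## Task

Get this valve ready for its pressure test: put the red dust cap into the grey bin, turn the cover so that its bolt holes line up with the valve's studs and seat it flush on the valve, and stand every brass fitting on a yellow ring and every black sensor on a blue ring of the tray, one to a ring, right way up. When all of that is in place, and only then, swing the green-tipped ready lever right over, away from you; leave the other things on the bench where they are.

Things in the scene. Friction and masses are not known exactly. Their poses are not given: they have to be found in the camera images.
- valve: fixed dark round valve body, 112 mm across, flat top face 50 mm above the bench; on it a centre boss 30 mm across, 9 mm high, and three upright steel studs 8 mm across, 20 mm tall (tapered above 14 mm) on a circle of 38 mm radius. Origin: on its axis at bench level, z up; studs at 0, 120, 240 degrees from its x axis. May face any way
- cover: loose cover, 0.4 kg, upright: aluminium plate 100 mm across, 12 mm thick, with a 34 mm centre recess below and three 12 mm bolt holes on a 38 mm radius; on it a blue hexagonal bonnet, 46 mm across flats, 12 to 58 mm above the underside. Origin: centre of underside (50 mm above the bench when seated), z up; holes at 0, 120, 240 degrees from its x, bonnet flats face 30, 90, 150.. degrees
- dust_cap: loose red plastic dust cap, 30 g, that sits over the valve's boss at the start: a 40 mm round skirt, 15 mm tall, with a round knob on top, 22 mm across, from 15 to 50 mm above the underside. Origin: centre of its underside (50 mm above the bench at the start)
- bin: fixed open grey scrap bin, 130 x 130 mm outside, 50 mm high, walls and floor 4 mm. Origin: centre of its underside on the bench
- tray: fixed white kit tray, 240 mm (its x) by 170 mm (its y), wall 4 mm thick and 12 mm high, floor 4 mm thick, with six printed rings (48 mm across) in two rows of three along its x, 70 mm apart both ways: yellow row (for the brass fittings) at its y = -35 mm, blue row (for the sensors) at y = +35 mm, rings at x = -70, 0 and +70 mm. Origin: centre of its underside on the bench
- nut1: loose six-sided brass fitting, 30 mm across flats, 22 mm tall, 90 g, standing on the bench; absent in some starts. Origin: centre of its underside, z up; flats face 0, 60, 120, 180, 240 and 300 degrees from its x axis
- sensor1: loose round black pressure sensor capsule, 34 mm across, 22 mm tall, 60 g, steel disc on top, standing on the bench; absent in some starts. Origin: centre of its underside, z up
- nut2: loose six-sided brass fitting, 30 mm across flats, 22 mm tall, 90 g, standing on the bench; absent in some starts. Origin: centre of its underside, z up; flats face 0, 60, 120, 180, 240 and 300 degrees from its x axis
- sensor2: loose round black pressure sensor capsule, 34 mm across, 22 mm tall, 60 g, steel disc on top, standing on the bench; absent in some starts. Origin: centre of its underside, z up
- nut3: loose six-sided brass fitting, 30 mm across flats, 22 mm tall, 90 g, standing on the bench; absent in some starts. Origin: centre of its underside, z up; flats face 0, 60, 120, 180, 240 and 300 degrees from its x axis
- sensor3: loose round black pressure sensor capsule, 34 mm across, 22 mm tall, 60 g, steel disc on top, standing on the bench; absent in some starts. Origin: centre of its underside, z up
- ready (a joint): angle of the ready lever: 0 to 0.15 at the start (leaning to its -x side), 1.0 when swung right over to its +x side; it stays where it is left and moves with a push of about 1 N at its ball
- ready_tip (a point): centre of the green ball, 26 mm across, on the ready lever's end; the lever is an 80 mm long, 10 mm thick rod that turns about a level axis 22 mm above the bench at its base's centre
- ready_base: fixed grey block of the ready lever, 70 x 50 mm, 25 mm high, between cover and tray. Origin: centre of its underside on the bench; x is the way the lever is to be swung (roughly away from the robot)
- gauge: black round pressure gauge with a white dial, 68 mm across, 30 mm high; a bystander, not part of the job
- block: small black valve block, 60 x 45 x 45 mm; a bystander, not part of the job
- sealant: small white sealant jar with a red lid, 42 mm across, 65 mm tall; a bystander, not part of the job
- tape: roll of white tape lying flat, 40 mm across, 14 mm high; a bystander, not part of the job
- driver: screwdriver with an orange handle, 200 mm long, 26 mm thick, lying along its x, origin at mid-length; a bystander, not part of the job
- spanner: steel spanner, 180 mm long; a bystander, not part of the job
Things that resemble listed ones, but are neither listed nor needed, are in the scene too. What is shaped like the nut2 but purple or turquoise is not meant.

How it is judged:
By the outcome, as a careful person would: the job done as asked, in the order asked, and still so for the second after the job is handed in, with the robot touching nothing.
Of nut1, nut2, nut3, sensor1, sensor2, sensor3 only 3 to 5 are there at a start; the rules pass over those that are not, and their reading is None.
At some moment in a run one of nut1, nut2, nut3, sensor1, sensor2, sensor3 may be knocked a few centimetres aside while the robot is not near it.
It also fails if it takes over 210 s, if anything falls off the work surface, if the arm or the gripper's body presses on something with over 40 N, if the wrist force passes 120 N, or if a joint passes its speed limit or range.

## Robot

A 6-joint arm with a two-finger parallel gripper is mounted at the origin on the work surface. World frame = base frame: x ahead of the robot, y to its left, z up, the work surface at z = 0. Lengths are in m, angles in degrees, forces in N, time in s.
With the tool pointing down it reaches from about 0.3 to 0.75 m from the base axis. Payload 8.5 kg.
Tool frame: the origin (TCP) lies at the very end of the fingers, on their centre line; the grasp point (between the pads) lies 19 mm behind it; z points along the fingers, y is the line along which they close (so a half turn about z gives the same grasp; the last joint's range is limited). The gripper opens to 85 mm and grips with 20 to 120 N. Pads are 22 mm wide; open, the fingers measure 114 mm over their backs; the gripper's body (76 mm by 85 mm) begins 54 mm behind the grasp point. The pads swing forward as they close: fully open they stand 13 mm farther back than shut.
Start: joints at [52.294, 21.807, 74.336, -0, 83.858, -12.336], TCP at [0.236, 0.497, 0.231] pointing down, gripper open.
Joint ranges: [-178.18, 178.18], [-50.72, 133.34], [12.68, 142.11], [-81.47, 261.47], [9.98, 163.14], [-165.26, 165.26]. Speed limits (degrees/s): [136.94, 136.94, 180, 180, 180, 180].

## Interface

Orientations are given as a 3x3 rotation matrix whose columns are the frame's x, y, z axes.
In Python, from rig import env, optics, spotter gives the robot as it stands.
- The arm moves only by the shell command python3 -m crank 'ROWS' [FORCE]. ROWS is JSON, one flat list of numbers, 5 for each row, row after row: the finger opening in cm, from 0 to 8.54, then the shift along the tool's x, y, z in cm, then the turn about the tool's z in rad. A call has exactly 8 rows; each row shifts and turns the commanded pose from where the row before left it, along the tool's axes as they then stand; what a row does not reach is not made up. A row lasts 1/12 s, in which the tool goes at most 41.7 mm and 7.16 degrees, less where a joint would pass 70% of its speed; a pose out of reach is approached as far as the arm can. A call is refused whole if a number of a shift passes 4.17 or a number of a turn 0.125, either way. A call with a gripper value outside its range is refused whole. The fingers move at their own pace and stop on an object; FORCE is the grip in N (left out, the last holds). Time passes only in rows, so rows that do not move let the fingers close, or fill a call up. It gives the time, the measured TCP pose, the force, the opening and the grip force at its end, in the units of the state.
- env.observe(): the state, without advancing time (a new reading comes with each control period).
- optics.get_image(name): name is "scene" or "top" or "wrist"; returns a dict with "color" (400x640x3 uint8, red, green, blue), "intrinsics" (3x3 intrinsics, pixels), "pose" (4x4, takes a point from camera to world coordinates). Camera axes: x right, y up, looking along -z (the intrinsics and any distortion apply to the point x, -y, -z); pixel columns grow to the right and rows downward; lengths in m; the calibration is good to about 2 mm. A picture is of the moment at which its call begins. There is no depth.
- env.close_job(): hands the job in; it is judged then, once.
Trained networks look in a picture, given as the dict that the camera call returned (one of the last four; its "shot" number tells which), for a name from the list of things; names that differ only in an ending like _2 or _b are one class to them, and where a whole thing is asked for, a point or a joint stands for the part that bears it (a point fixed in the world has none). Each returns a list of dicts, best first, with "score" (0 to 1); they miss things now and then, are a little off and sometimes report something else, mostly with a low value. They report only what shows in the picture. A call takes as long as a camera call. They do not tell look-alikes from the thing itself.
- spotter.look_for(picture, query): "at" ([column, row] as shares, 0 to 1, of the picture: columns of its width, rows of its height, amid what is visible of it).
The state is a dict: "time_s": time; "q": joint angles; "qvel": joint speeds; "joint_efforts": joint torques, N m; "position": TCP position; "tool_rot": TCP orientation; "ft_force": force on the tool from outside, world axes, zero at the start; "wrist_torque": the same for the moment, N m; "grip_width": finger opening in m; "gripper_force": force on a finger pad.
Only numpy, scipy, OpenCV 4.12 (cv2) and the standard library are available. Lean on these libraries where they do the work, as an engineer would, in place of code of your own. Each camera call takes 0.05 s, during which the arm holds its last target. There are 200 camera calls.

## Working session

There is one attempt and no reset: what is moved stays moved. The work goes in short steps, Python scripts to look and compute and a shell command to move; the robot and the scene stay as the last step left them, time stands still between calls to the robot, and variables do not carry over. Pictures are saved under pics/ and viewed, at most 14 in all, crops included, and the job is handed in when it is done.

```bash
ls; mkdir -p pics
cat > h.py <<'E'
import numpy as np, cv2
from rig import env, optics, spotter
def shot(n,name=None):
    p=optics.get_image(n)
    if name: cv2.imwrite(f'pics/{name}.png',p['color'][:,:,::-1])
    return p
def ray(p,uv,z):
    K=np.array(p['intrinsics']);T=np.array(p['pose'])
    d=T[:3,:3]@np.array([(uv[0]-K[0,2])/K[0,0],-(uv[1]-K[1,2])/K[1,1],-1.])
    o=T[:3,3];return o+d*(z-o[2])/d[2]
def proj(p,X):
    K=np.array(p['intrinsics']);T=np.array(p['pose'])
    c=T[:3,:3].T@(np.array(X)-T[:3,3]);return np.array([K[0,0]*c[0]/-c[2]+K[0,2],K[1,1]*-c[1]/-c[2]+K[1,2]])
E
python3 - <<'E'
from h import *
np.set_printoptions(precision=4,suppress=True)
s=env.observe();print(s['position'],s['tool_rot'],s['time_s'],s['grip_width'])
t=shot('top','top0');c=shot('scene','scene0')
print({k:(v if k!='color' else 0) for k,v in t.items()})
for n,z in dict(valve=.05,cover=.058,dust_cap=.1,bin=.05,tray=.004,nut1=.022,sensor1=.022,ready_tip=.09,ready_base=.025).items():
    for p in (t,c):
        for r in spotter.look_for(p,n)[:7]:
            uv=np.array(r['at'])*[640,400];print(n,'top' if p is t else 'scene',round(r['score'],2),uv.round(),ray(p,uv,z)[:2])
E
```

```text
pics
[0.2355 0.4967 0.2307] [[-0.9035  0.4285 -0.0009]
 [ 0.4285  0.9035 -0.0012]
 [ 0.0003 -0.0014 -1.    ]] 0.0 0.08556357382032313
{'color': 0, 'intrinsics': array([[508.4744,   0.    , 312.687 ],
       [  0.    , 508.4744, 192.3981],
       [  0.    ,   0.    ,   1.    ]]), 'pose': array([[ 0.0095,  0.9977, -0.0677,  0.47  ],
       [-0.9998,  0.0083, -0.0182, -0.0869],
       [-0.0176,  0.0678,  0.9975,  1.4229],
       [ 0.    ,  0.    ,  0.    ,  1.    ]]), 'shot': 1}
valve top 0.61 [306. 165.] [ 0.6372 -0.043 ]
valve top 0.48 [393. 270.] [ 0.3571 -0.2795]
valve top 0.28 [387. 239.] [ 0.44   -0.2616]
valve scene 0.85 [357. 238.] [ 0.6717 -0.0527]
cover scene 0.95 [334. 194.] [ 0.5226 -0.0292]
dust_cap top 0.7 [304. 159.] [ 0.6462 -0.0387]
dust_cap scene 0.56 [358. 225.] [ 0.6719 -0.0544]
bin top 0.8 [455. 220.] [ 0.4917 -0.4445]
bin scene 0.74 [172. 258.] [ 0.5167 -0.4585]
tray top 0.93 [186. 214.] [0.5028 0.2939]
tray top 0.63 [392. 277.] [ 0.3352 -0.2812]
tray scene 0.95 [423. 169.] [0.5185 0.2942]
nut1 top 0.63 [242. 194.] [0.56   0.1345]
nut1 top 0.61 [391. 239.] [ 0.4381 -0.2767]
nut1 top 0.53 [377. 153.] [ 0.677  -0.2386]
nut1 top 0.46 [399. 214.] [ 0.5067 -0.2989]
nut1 top 0.4 [349. 171.] [ 0.6246 -0.1621]
nut1 top 0.4 [346. 196.] [ 0.5558 -0.1536]
nut1 scene 0.62 [285. 279.] [ 0.675  -0.2489]
nut1 scene 0.58 [292. 232.] [ 0.5604 -0.173 ]
nut1 scene 0.5 [236. 240.] [ 0.5154 -0.306 ]
nut1 scene 0.44 [306. 252.] [ 0.6321 -0.1718]
sensor1 top 0.6 [386. 239.] [ 0.4399 -0.2638]
sensor1 scene 0.64 [232. 216.] [ 0.4371 -0.2872]
sensor1 scene 0.24 [223. 199.] [ 0.3648 -0.2874]
ready_tip top 0.41 [243. 197.] [0.5467 0.1199]
ready_tip scene 0.52 [175. 255.] [ 0.544 -0.45 ]
ready_base top 0.76 [250. 188.] [0.5766 0.1127]
ready_base scene 0.97 [387. 199.] [0.5845 0.1067]
```

```bash
python3 -c "
import cv2
a=cv2.imread('pics/top0.png')[100:320,120:520];cv2.imwrite('pics/top0c.png',cv2.resize(a,None,fx=2,fy=2,interpolation=3))"
```

```text
(no output)
```

View pics/top0c.png

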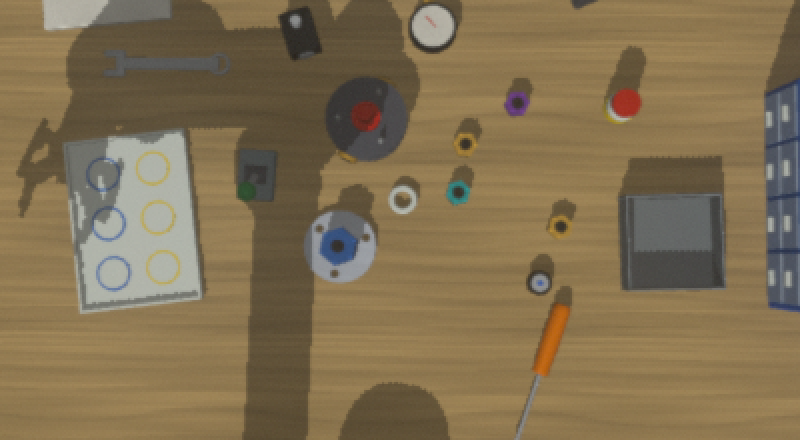

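View pics/scene0.png

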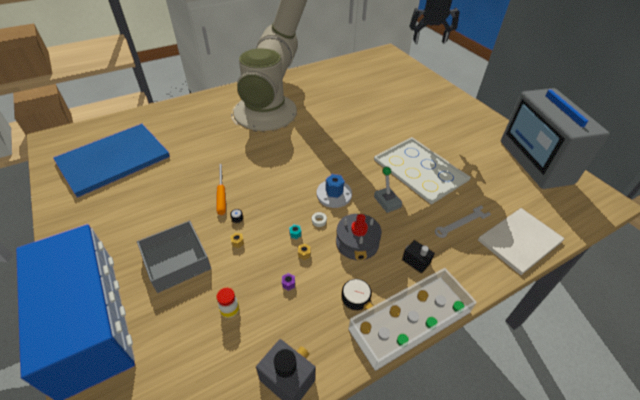

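The top crop shows the valve with red cap at (367,118), the cover with blue hex at (339,246), the lever block at (257,175) and the tray on the left. It also shows brass nuts at (465,144) and (560,226), a black sensor at (540,282) and purple/turquoise look-alikes at (517,103) and (458,192). I'll enlarge the scene to check the brass spots beside the valve (361,255) and the gauge (368,307), and whether any other parts are there.

```bash
python3 -c "
import cv2
a=cv2.imread('pics/scene0.png')[170:345,210:470];a=cv2.resize(a,(780,525),interpolation=2);cv2.imwrite('pics/s0c.png',a)
a=cv2.imread('pics/top0.png');a=cv2.resize(a,(800,500),interpolation=2);cv2.imwrite('pics/t0f.png',a)"
```

```text
(no output)
```

View pics/s0c.png

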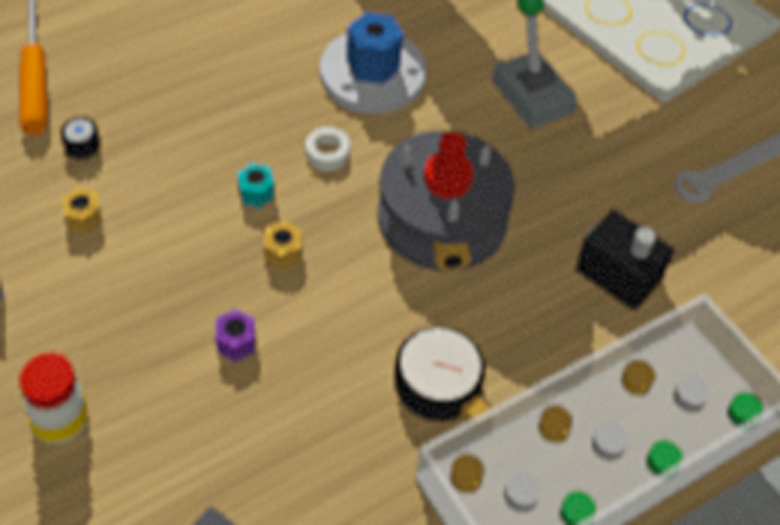

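View pics/t0f.png

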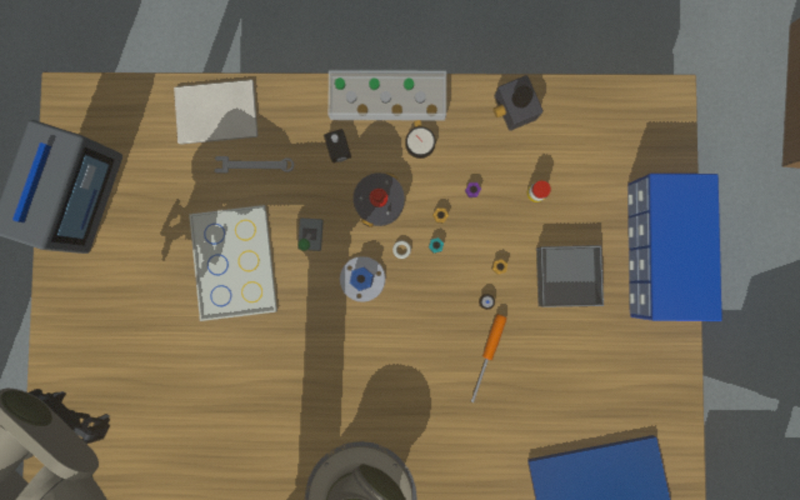

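There are exactly two brass nuts and one sensor. The brass bits at the valve and gauge are fixed ports, and purple and turquoise are excluded. I'll square the tool to the world axes and go above the valve for a close look.

```bash
python3 -m crank '[8.5,0,0,0,-0.111, 8.5,0,0,0,-0.111, 8.5,0,0,0,-0.111, 8.5,0,0,0,-0.11, 8.5,-2.4,-3.1,-0.5,0, 8.5,-2.4,-3.1,-0.5,0, 8.5,-2.4,-3.1,-0.5,0, 8.5,-2.4,-3.1,-0.5,0]'
python3 -m crank '[8.5,-2.4,-3.1,0,0, 8.5,-2.4,-3.1,0,0, 8.5,-2.4,-3.1,0,0, 8.5,-2.4,-3.1,0,0, 8.5,-2.4,-3.1,0,0, 8.5,-2.4,-3.1,0,0, 8.5,-2.4,-3.1,0,0, 8.5,-2.4,-3.1,0,0]'
cat >> h.py <<'E'
def show():
    s=env.observe();R=np.array(s['tool_rot']);print('t',s['time_s'],'pos',np.round(s['position'],4),'yaw',round(np.degrees(np.arctan2(R[1,0],R[0,0])),2),'grip',round(s['grip_width'],4),'F',np.round(s['ft_force'],1),'q',np.round(s['q'],0))
def plan(x,y,z,yaw=None):
    s=env.observe();R=np.array(s['tool_rot']);d=R.T@(np.array([x,y,z])-s['position'])*100
    print('to',x,y,z,'tool cm',d.round(2))
    if yaw is not None:
        a=np.degrees(np.arctan2(R[1,0],R[0,0]));print('turn rad',round(-np.radians((yaw-a+180)%360-180),3))
def blobs(p,lo,hi,amin=15):
    h=cv2.cvtColor(p['color'],cv2.COLOR_RGB2HSV);m=cv2.inRange(h,np.array(lo),np.array(hi))
    n,l,st,c=cv2.connectedComponentsWithStats(m);return [(st[i,4],c[i]) for i in range(1,n) if st[i,4]>=amin]
E
python3 - <<'E'
from h import *
show()
w=shot('wrist','w1')
print(np.round(w['pose'],3),np.round(w['intrinsics'],0))
for n,z in dict(valve=.05,dust_cap=.1,cover=.058,nut1=.022,ready_base=.025,ready_tip=.09).items():
    for r in spotter.look_for(w,n)[:4]:
        uv=np.array(r['at'])*[640,400];print(n,round(r['score'],2),uv.round(),ray(w,uv,z)[:2].round(4))
t=shot('top')
for n,lo,hi,z in (('red',(0,120,60),(8,255,255),.1),('blue',(100,120,50),(125,255,255),.058),('brass',(16,150,70),(24,255,255),.022),('green',(45,90,30),(75,255,255),.1)):
    for a,c in blobs(t,lo,hi): print(n,a,c.round(1),ray(t,c,z)[:2].round(4))
E
```

```text
time_s: 1.67
position: [0.3323, 0.3716, 0.2516]
tool_rot: [[-1.0, -0.001, 0.0], [-0.001, 1.0, 0.0], [-0.0, 0.0, -1.0]]
ft_force: [-0.3, 1.0, 0.0]
grip_width: 0.0849
gripper_force: 0.0
time_s: 2.33
position: [0.5246, 0.1232, 0.2515]
tool_rot: [[-1.0, 0.0, 0.0], [0.0, 1.0, 0.0], [-0.0, 0.0, -1.0]]
ft_force: [-0.2, -0.1, 0.9]
grip_width: 0.0848
gripper_force: 0.0
t 2.3333 pos [0.5246 0.1232 0.2515] yaw 180.0 grip 0.0848 F [-0.2 -0.1  0.9] q [  1.  20.  74.   0.  86. -89.]
[[ 0.    -0.953 -0.302  0.448]
 [ 1.     0.    -0.     0.122]
 [ 0.    -0.302  0.953  0.393]
 [ 0.     0.     0.     1.   ]] [[305.   0. 321.]
 [  0. 305. 196.]
 [  0.   0.   1.]]
valve 0.57 [200. 247.] [ 0.6217 -0.0279]
dust_cap 0.64 [184. 267.] [ 0.6209 -0.0266]
cover 0.58 [223. 124.] [0.472  0.0174]
cover 0.16 [317. 203.] [0.5619 0.1173]
nut1 0.79 [ 66. 273.] [ 0.6758 -0.2313]
nut1 0.63 [108. 233.] [ 0.6154 -0.1601]
nut1 0.6 [103. 187.] [ 0.5524 -0.1537]
nut1 0.55 [  1. 152.] [ 0.5077 -0.2671]
ready_base 0.84 [316. 205.] [0.5761 0.1151]
ready_base 0.59 [319. 203.] [0.5732 0.1199]
ready_tip 0.71 [315. 202.] [0.55   0.1163]
red 163 [432.7 150.8] [ 0.6712 -0.3753]
red 176 [302.5 157.8] [ 0.6505 -0.0351]
blue 609 [ 24.8 145.8] [0.6837 0.7267]
blue 6569 [547.6 197.7] [ 0.5537 -0.6888]
blue 179 [288.8 222.5] [0.4811 0.0013]
blue 4252 [482.2 379. ] [ 0.078  -0.5092]
brass 54 [399.4  88.5] [ 0.8577 -0.3009]
brass 19 [424.5 158.2] [ 0.6624 -0.3696]
brass 68 [352.1 171.9] [ 0.6226 -0.1699]
brass 71 [399.6 213. ] [ 0.5102 -0.3005]
green 41 [271.2  66. ] [0.8954 0.0506]
green 41 [299.1  66.3] [ 0.8949 -0.0234]
green 38 [326.6  66.5] [ 0.8946 -0.0966]
```

View pics/w1.png

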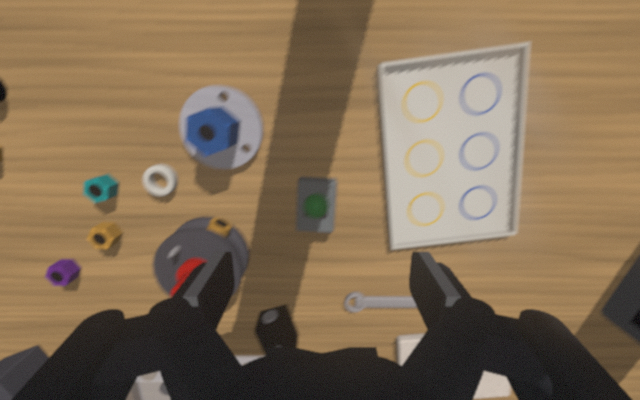

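The wrist view shows the valve at (200,262), the cover at (221,127) with the bonnet at (212,132), the lever at (317,204) and the tray rings on the right. I'll move over the valve and cover for a measuring shot.

```bash
python3 -m crank '[8.5,-0.5,-3.7,0,0, 8.5,-0.5,-3.7,0,0, 8.5,-0.5,-3.7,0,0, 8.5,-0.5,-3.7,0,0, 8.5,0,0,0,0, 8.5,0,0,0,0, 8.5,0,0,0,0, 8.5,0,0,0,0]'
python3 - <<'E'
from h import *
show()
w=shot('wrist','w2')
np.save('pics/w2.npy',w,allow_pickle=True)
c=w['color'];cv2.imwrite('pics/w2c.png',cv2.resize(c[60:360,160:480,::-1],(800,750)[:2],interpolation=2)[:600] if 0 else cv2.resize(c[70:310,160:480,::-1],(800,600),interpolation=2))
E
```

```text
time_s: 3.4
position: [0.5435, -0.0215, 0.2516]
tool_rot: [[-1.0, -0.002, 0.0], [-0.002, 1.0, 0.0], [-0.0, 0.0, -1.0]]
ft_force: [0.2, 0.0, -0.1]
grip_width: 0.0852
gripper_force: 0.0
t 3.4 pos [ 0.5435 -0.0215  0.2516] yaw -179.87 grip 0.0852 F [ 0.2  0.  -0.1] q [ -15.   20.   73.    0.   86. -105.]
```

View pics/w2c.png

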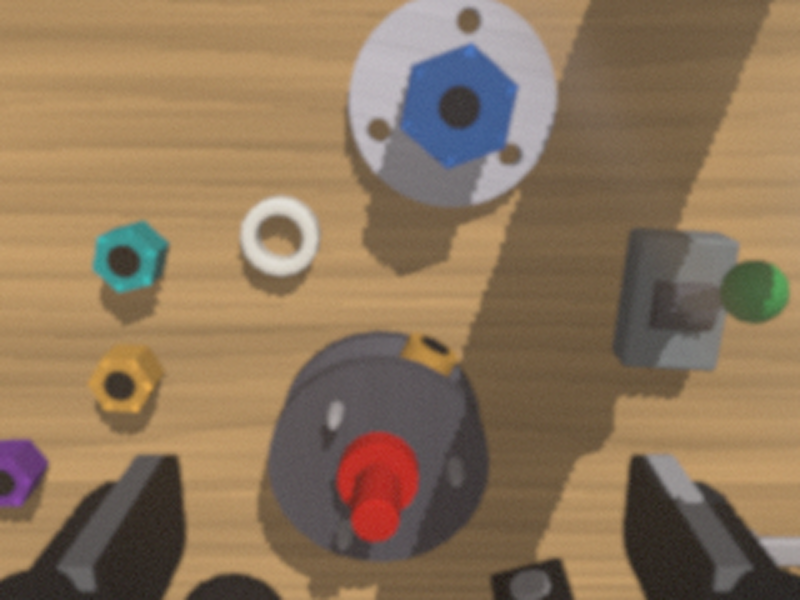

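The crop (2.5x, offset 160,70) shows the cap skirt top at (378,475), the knob top at (375,520) and studs near (335,418), (456,473) and (342,540). The cover holes are at (469,20), (378,130) and (510,154), and the bonnet centre at (459,107).

Run:
```python
from h import *
w=np.load('pics/w2.npy',allow_pickle=True).item()
f=lambda u,v,z:ray(w,(160+u/2.5,70+v/2.5),z)[:2]
print('knob',f(375,520,.1),'skirt',f(378,470,.065))
H=[f(469,20,.012),f(378,130,.012),f(510,154,.012)];c=np.mean(H,0);print('cover',c,[ (np.linalg.norm(h-c).round(4),np.degrees(np.arctan2(*(h-c)[::-1])).round(1)) for h in H]);print('bonnet',f(459,107,.058))
S=[f(335,418,.06),f(456,473,.06),f(342,540,.06)];v=f(378,470,.065);print('valve',v,[(np.linalg.norm(h-v).round(4),np.degrees(np.arctan2(*(h-v)[::-1])).round(1)) for h in S])
print('nut',f(120,383,.022)); print('ball',f(755,292,.1),'base',f(677,265,.025))
plan(*f(375,520,.1),.2)
```

```text
knob [ 0.65357703 -0.03434678] skirt [ 0.64828145 -0.03407516]
cover [0.47939444 0.00138556] [(np.float64(0.0378), np.float64(169.3)), (np.float64(0.0381), np.float64(-70.2)), (np.float64(0.0377), np.float64(50.0))]
bonnet [0.47965238 0.00139994]
valve [ 0.64828145 -0.03407516] [(np.float64(0.0324), np.float64(-140.7)), (np.float64(0.0383), np.float64(83.5)), (np.float64(0.0463), np.float64(-23.8))]
nut [ 0.6211685  -0.17057593]
ball [0.54905791 0.11827873] base [0.55630187 0.11363476]
to 0.6535770344919731 -0.03434678182679404 0.2 tool cm [-11.    -1.31   5.16]
```

```bash
python3 -m crank '[6,-2.72,-0.31,0,0, 6,-2.72,-0.31,0,0, 6,-2.72,-0.31,0,0, 6,-2.72,-0.31,0,0, 6,0,0,3.6,0, 6,0,0,3.6,0, 6,0,0,3.6,0, 6,0,0,3.6,0]' 30
python3 -m crank '[6,0,0,3.5,0, 6,0,0,0,0, 1,0,0,0,0, 1,0,0,0,0, 1,0,0,0,0, 1,0,0,0,0, 1,0,0,0,0, 1,0,0,0,0]' 30
python3 -m crank '[1,0,0,-3.5,0, 1,0,0,-3.5,0, 1,0,0,-3.5,0, 1,0,0,-3.5,0, 1,3,0,0,0, 1,3,0,0,0, 1,3,0,0,0, 1,3,0,0,0]' 30
python3 - <<'E'
from h import *
show();w=shot('wrist','w3');np.save('pics/w3.npy',w,allow_pickle=True)
cv2.imwrite('pics/w3c.png',cv2.resize(w['color'][100:400,120:520,::-1],(800,600),interpolation=2))
plan(.492,-.444,.2)
E
```

```text
time_s: 4.12
position: [0.6524, -0.0337, 0.1059]
tool_rot: [[-1.0, -0.002, 0.0], [-0.002, 1.0, -0.0], [-0.0, -0.0, -1.0]]
ft_force: [0.8, -1.4, 0.0]
grip_width: 0.0601
gripper_force: 0.0
time_s: 4.78
position: [0.6537, -0.0353, 0.0751]
tool_rot: [[-1.0, -0.0, 0.005], [-0.0, 1.0, -0.001], [-0.005, -0.001, -1.0]]
ft_force: [-1.3, 1.6, 7.1]
grip_width: 0.0212
gripper_force: 29.3
time_s: 5.45
position: [0.5311, -0.0353, 0.2134]
tool_rot: [[-1.0, -0.0, 0.002], [-0.0, 1.0, -0.001], [-0.002, -0.001, -1.0]]
ft_force: [-0.2, -0.6, -0.4]
grip_width: 0.0209
gripper_force: 30.2
t 5.45 pos [ 0.5311 -0.0353  0.2134] yaw -179.98 grip 0.0209 F [-0.2 -0.6 -0.4] q [ -17.   21.   79.   -0.   80. -107.]
to 0.492 -0.444 0.2 tool cm [  3.44 -40.95   1.33]
```

View pics/w3c.png

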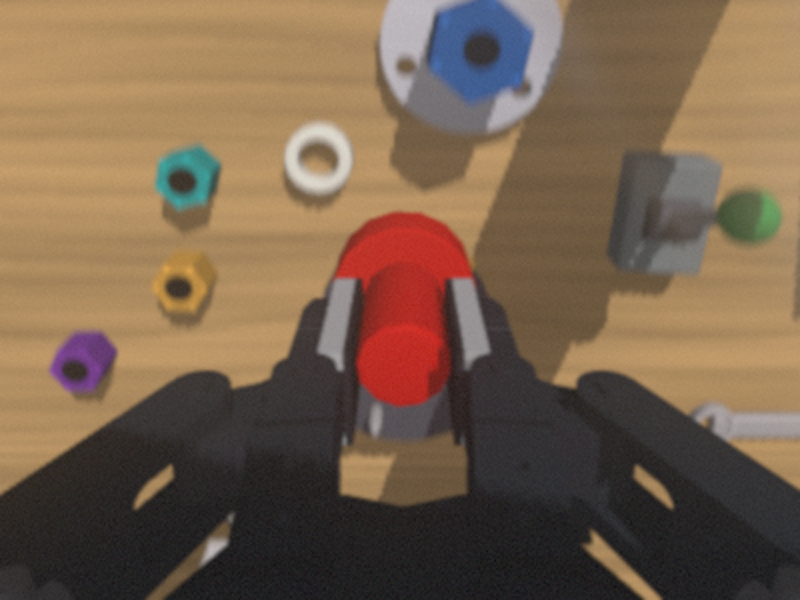

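The cap is held, so I'll take it to the bin.

```bash
python3 -m crank '[1,0.4,-4.1,0,0, 1,0.4,-4.1,0,0, 1,0.4,-4.1,0,0, 1,0.4,-4.1,0,0, 1,0.4,-4.1,0,0, 1,0.4,-4.1,0,0, 1,0.4,-4.1,0,0, 1,0.4,-4.1,0,0]' 30
python3 -m crank '[1,0.3,-4.1,0,0, 1,0.3,-4.1,0,0, 1,0,0,3.4,0, 1,0,0,3.4,0, 1,0,0,3.4,0, 1,0,0,3.4,0, 1,0,0,0,0, 1,0,0,0,0]' 30
python3 -m crank '[5,0,0,0,0, 5,0,0,0,0, 5,0,0,0,0, 5,0,0,-3.6,0, 6,0,0,-3.6,0, 6,0,0,-3.6,0, 6,0,0,-3.6,0, 8.5,0,0,-3.6,0]'
python3 -m crank '[8.5,1,3.5,0,0, 8.5,1,3.5,0,0, 8.5,1,3.5,0,0, 8.5,1,3.5,0,0, 8.5,0,0,0,0, 8.5,0,0,0,0, 8.5,0,0,0,0, 8.5,0,0,0,0]'
python3 - <<'E'
from h import *
show();w=shot('wrist','w4');np.save('pics/w4.npy',w,allow_pickle=True)
for n in ('nut1','sensor1','dust_cap','bin'):
    for r in spotter.look_for(w,n)[:5]:
        uv=np.array(r['at'])*[640,400];print(n,round(r['score'],2),uv.round(),ray(w,uv,.022)[:2].round(4))
E
```

```text
time_s: 6.17
position: [0.5, -0.3654, 0.2137]
tool_rot: [[-1.0, -0.0, 0.001], [-0.0, 1.0, -0.001], [-0.001, -0.001, -1.0]]
ft_force: [2.0, 0.8, -0.0]
grip_width: 0.0209
gripper_force: 30.2
time_s: 6.83
position: [0.4945, -0.4453, 0.0766]
tool_rot: [[-1.0, -0.0, -0.001], [-0.0, 1.0, 0.001], [0.001, 0.001, -1.0]]
ft_force: [1.0, -0.4, 0.7]
grip_width: 0.021
gripper_force: 30.2
time_s: 7.5
position: [0.4945, -0.4451, 0.26]
tool_rot: [[-1.0, -0.0, 0.002], [-0.0, 1.0, -0.002], [-0.002, -0.002, -1.0]]
ft_force: [0.1, 0.2, -0.3]
grip_width: 0.0701
gripper_force: 0.0
time_s: 8.17
position: [0.4549, -0.3065, 0.2568]
tool_rot: [[-1.0, 0.0, 0.001], [0.0, 1.0, -0.001], [-0.001, -0.001, -1.0]]
ft_force: [0.0, 0.6, -0.4]
grip_width: 0.0849
gripper_force: 0.0
t 8.1667 pos [ 0.4549 -0.3065  0.2568] yaw 179.97 grip 0.0849 F [ 0.   0.6 -0.4] q [ -46.   21.   72.   -0.   87. -136.]
nut1 0.97 [364. 312.] [ 0.675  -0.2441]
nut1 0.93 [426. 232.] [ 0.5478 -0.1668]
nut1 0.8 [325. 202.] [ 0.505  -0.3021]
nut1 0.56 [407. 270.] [ 0.6052 -0.1872]
sensor1 0.85 [349. 147.] [ 0.433  -0.2729]
dust_cap 0.61 [211. 195.] [ 0.4952 -0.4494]
bin 0.93 [200. 190.] [ 0.489  -0.4632]
```

View pics/w4.png

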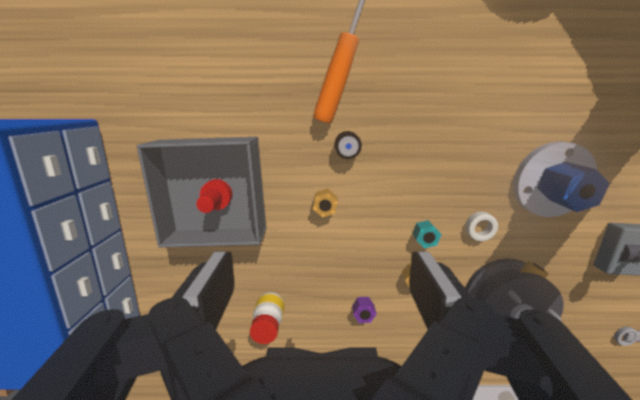

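The cap is in the bin at (212,196). Next I'll enlarge the nut at (325,203) and the sensor at (348,146), using a nearer picture.

```bash
python3 -m crank '[8.5,0.5,0.5,3,0, 8.5,0.5,0.5,3,0, 8.5,0.5,0,3,0, 8.5,0.5,0,2,0, 8.5,0,0,0,0, 8.5,0,0,0,0, 8.5,0,0,0,0, 8.5,0,0,0,0]'
python3 - <<'E'
from h import *
show();w=shot('wrist');np.save('pics/w5.npy',w,allow_pickle=True)
for n in ('nut1','sensor1'):
    for r in spotter.look_for(w,n)[:5]:
        uv=np.array(r['at'])*[640,400];print(n,round(r['score'],2),uv.round(),ray(w,uv,.022)[:2].round(4))
cv2.imwrite('pics/w5c.png',cv2.resize(w['color'][70:270,240:440,::-1],(600,600),interpolation=2))
E
```

```text
time_s: 9.08
position: [0.4354, -0.2961, 0.1479]
tool_rot: [[-1.0, -0.0, 0.002], [-0.0, 1.0, -0.002], [-0.002, -0.002, -1.0]]
ft_force: [-0.6, 0.3, 0.6]
grip_width: 0.0853
gripper_force: 0.0
t 9.0833 pos [ 0.4354 -0.2961  0.1479] yaw -179.98 grip 0.0853 F [-0.6  0.3  0.6] q [ -47.   24.   86.    0.   70. -137.]
nut1 0.92 [315. 253.] [ 0.5016 -0.3031]
nut1 0.57 [419. 333.] [ 0.5971 -0.1928]
sensor1 0.85 [350. 184.] [ 0.4314 -0.2711]
sensor1 0.53 [315. 254.] [ 0.5031 -0.3036]
```

View pics/w5c.png

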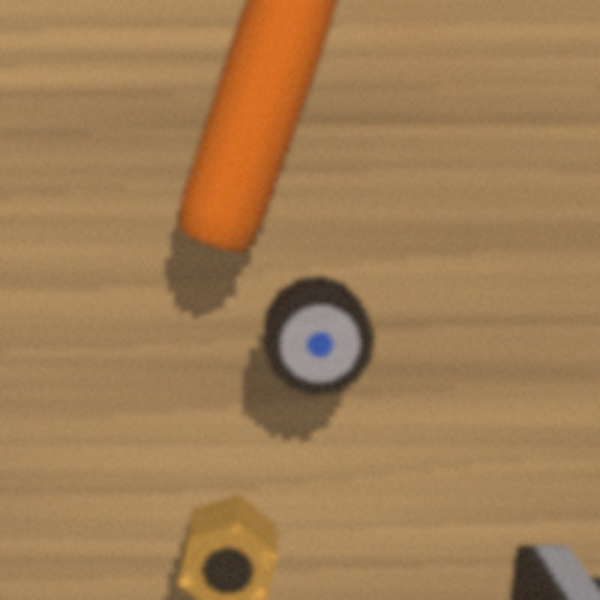

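The crop (3x, offset 240,70) shows the sensor's top centre at (320,344) and the nut's top centre at (228,570) with a corner at (236,522), so its flats face about 20° mod 60. I'll take the sensor first.

Run:
```python
from h import *
w=np.load('pics/w5.npy',allow_pickle=True).item()
f=lambda u,v,z:ray(w,(240+u/3,70+v/3),z)[:2]
s=f(320,344,.022);n=f(228,569,.022);print(s,n);plan(*s,.004)
w=np.load('pics/w4.npy',allow_pickle=True).item();print(ray(w,(347.5,146.5),.022),ray(w,(324.5,205),.022))
```

```text
[ 0.43224779 -0.27409493] [ 0.50881007 -0.3023485 ]
to 0.4322477947699216 -0.2740949290049126 0.004 tool cm [ 0.3   2.18 14.32]
[ 0.43286222 -0.27512851  0.022     ] [ 0.50900115 -0.30322949  0.022     ]
```

```bash
python3 -m crank '[6,0.15,1.05,0,0, 6,0.1,1.05,0,0, 6,0,0,3.6,0, 6,0,0,3.6,0, 6,0,0,3.6,0, 6,0,0,3,0, 6,0,0,0.5,0, 6,0,0,0,0]' 30
python3 -m crank '[1,0,0,0,0, 1,0,0,0,0, 1,0,0,0,0, 1,0,0,0,0, 1,0,0,0,0, 1,0,0,-4,0, 1,0,0,-4,0, 1,0,0,-4,0]' 30
python3 -m crank '[1,0,0,-4,0, 1,0,4.1,0,0, 1,0,4.1,0,0, 1,0,4.1,0,0, 1,0,4.1,0,0, 1,0,4.1,0,0, 1,0,4.1,0,0, 1,0,4.1,0,0]' 30
python3 -m crank '[1,0,4.1,0,0, 1,0,4.1,0,0, 1,0,4.1,0,0, 1,0,4.1,0,0, 1,0,4.1,0,0, 1,0,4.1,0,0, 1,0,0,0,0, 1,0,0,0,0]' 30
python3 - <<'E'
from h import *
show();w=shot('wrist','w6');np.save('pics/w6.npy',w,allow_pickle=True)
cv2.imwrite('pics/w6c.png',cv2.resize(w['color'][:,120:600,::-1],(720,600),interpolation=2))
E
```

```text
time_s: 9.9
position: [0.4316, -0.2732, 0.0026]
tool_rot: [[-1.0, -0.001, -0.002], [-0.001, 1.0, 0.003], [0.002, 0.003, -1.0]]
ft_force: [-0.0, -0.9, 0.5]
grip_width: 0.06
gripper_force: 0.0
time_s: 10.57
position: [0.4319, -0.2742, 0.1263]
tool_rot: [[-1.0, -0.0, 0.001], [-0.0, 1.0, -0.001], [-0.001, -0.001, -1.0]]
ft_force: [1.5, -0.3, -0.8]
grip_width: 0.0327
gripper_force: 30.3
time_s: 11.23
position: [0.4316, 0.0145, 0.1649]
tool_rot: [[-1.0, 0.0, 0.003], [0.0, 1.0, -0.001], [-0.003, -0.001, -1.0]]
ft_force: [1.0, -0.0, -0.3]
grip_width: 0.0327
gripper_force: 30.4
time_s: 11.9
position: [0.4314, 0.2603, 0.1645]
tool_rot: [[-1.0, -0.004, 0.002], [-0.004, 1.0, 0.001], [-0.002, 0.001, -1.0]]
ft_force: [0.2, -0.6, 0.8]
grip_width: 0.0326
gripper_force: 30.4
t 11.9 pos [0.4314 0.2603 0.1645] yaw -179.77 grip 0.0326 F [ 0.2 -0.6  0.8] q [ 18.  21.  88.  -0.  71. -73.]
```

View pics/w6.png

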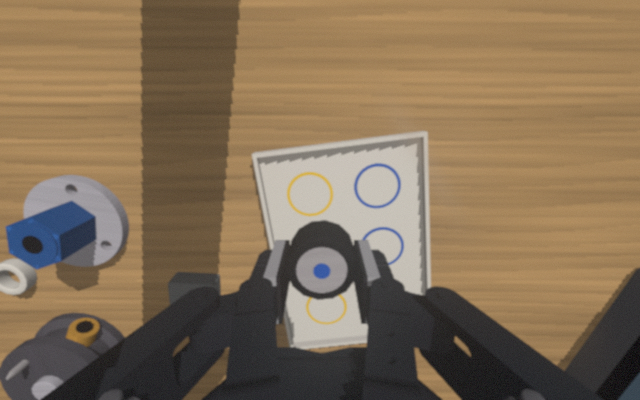

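The sensor is held at (321,265). The near rings show at yellow (310,194) and blue (377,186), with the middle blue at (382,246).

Run:
```python
from h import *
w=np.load('pics/w6.npy',allow_pickle=True).item()
for u in ((310,194),(377.5,186),(382,246),(326,306)): print('w6',u,ray(w,u,.004)[:2].round(4))
T=np.eye(4);T[:3]=[[0,-.953,-.302,.448],[1,0,0,.122],[0,-.302,.953,.393]]
p=dict(pose=T,intrinsics=np.array([[305,0,321],[0,305,196],[0,0,1.]]))
for u in ((422,102),(425,158),(426,209),(480,94),(479,151),(478,202)): print('w1',u,ray(p,u,.004)[:2].round(4))
b=ray(w,(377.5,186),.004);plan(b[0],b[1],.01)
```

```text
w6 (310, 194) [0.4479 0.248 ]
w6 (377.5, 186) [0.439  0.3174]
w6 (382, 246) [0.5072 0.3264]
w6 (326, 306) [0.5852 0.2658]
w1 (422, 102) [0.4511 0.2451]
w1 (425, 158) [0.52   0.2559]
w1 (426, 209) [0.5898 0.2644]
w1 (480, 94) [0.4418 0.3144]
w1 (479, 151) [0.5109 0.324 ]
w1 (478, 202) [0.5797 0.3334]
to 0.4390085139286712 0.3174181828707651 0.01 tool cm [-0.72  5.85 15.43]
```

```bash
python3 -m crank '[1,-0.45,2.8,0,0, 1,-0.4,2.8,0,0, 1,0,0,3.6,0, 1,0,0,3.6,0, 1,0,0,3.6,0, 1,0,0,3.6,0, 1,0,0,0.8,0, 1,0,0,0.4,0]' 30
python3 -m crank '[1,0,0,0,0, 5,0,0,0,0, 5,0,0,0,0, 5,0,0,0,0, 5,0,0,-3.6,0, 5,0,0,-3.6,0, 5,0,0,-3.6,0, 5,0,0,-3.6,0]'
python3 -m crank '[7,0,-4.1,-2,0, 7,0,-4.1,0,0, 7,0,-4.1,0,0, 7,0,-4.1,0,0, 7,0,-4.1,0,0, 7,0,-4.1,0,0, 7,0,-4.1,0,0, 7,0,-4.1,0,0]'
python3 - <<'E'
from h import *
show()
plan(.53,-.17,.18)
t=shot('top')
for r in spotter.look_for(t,'sensor1')[:3]: uv=np.array(r['at'])*[640,400];print(r['score'],uv,ray(t,uv,.026)[:2])
for a,c in blobs(t,(16,150,70),(24,255,255)): print(a,c.round(1),ray(t,c,.022)[:2].round(4))
E
```

```text
time_s: 12.62
position: [0.4395, 0.3123, 0.0079]
tool_rot: [[-1.0, 0.001, -0.005], [0.001, 1.0, -0.003], [0.005, -0.003, -1.0]]
ft_force: [-15.4, -10.7, 44.3]
grip_width: 0.0326
gripper_force: 36.2
time_s: 13.28
position: [0.4403, 0.3142, 0.1536]
tool_rot: [[-1.0, 0.0, 0.0], [0.0, 1.0, 0.0], [-0.0, 0.0, -1.0]]
ft_force: [0.5, -0.3, 0.6]
grip_width: 0.0496
gripper_force: 0.0
time_s: 13.95
position: [0.4401, -0.0119, 0.1702]
tool_rot: [[-1.0, -0.0, 0.001], [-0.0, 1.0, -0.0], [-0.001, -0.0, -1.0]]
ft_force: [1.5, 0.8, -0.3]
grip_width: 0.0701
gripper_force: 0.0
t 13.95 pos [ 0.4401 -0.0119  0.1702] yaw -180.0 grip 0.0701 F [ 1.5  0.8 -0.3] q [ -17.   14.   97.    0.   69. -107.]
to 0.53 -0.17 0.18 tool cm [ -8.99 -15.81  -0.96]
0.47 [176.  234.4] [0.44576224 0.31361141]
55 [399.6  88.5] [ 0.8579 -0.3013]
17 [424.5 158.4] [ 0.6619 -0.3696]
71 [352.1 172. ] [ 0.6225 -0.1698]
15 [293.  178.1] [ 0.6041 -0.0065]
72 [399.4 213.1] [ 0.5101 -0.3001]
```

The sensor is placed, though the press was firm, so I'll release the nuts higher. Next is a near view of nut B.

```bash
python3 -m crank '[7,-2.1,-3.2,0,0, 7,-2.1,-3.2,0,0, 7,-2.1,-3.2,0,0, 7,-2.1,-3.2,0,0, 7,-2.1,-3.2,1,0, 7,0,0,1,0, 7,0,0,0,0, 7,0,0,0,0]'
python3 - <<'E'
from h import *
show();w=shot('wrist');np.save('pics/w7.npy',w,allow_pickle=True)
for r in spotter.look_for(w,'nut1')[:5]:
        uv=np.array(r['at'])*[640,400];print(round(r['score'],2),uv.round(),ray(w,uv,.022)[:2].round(4))
u=proj(w,(.622,-.17,.022)).round().astype(int);v=proj(w,(.509,-.303,.022)).round().astype(int);print(u,v)
def crop(c):
    y0=max(0,min(360,c[1]-35));x0=max(0,min(570,c[0]-35));print(x0,y0);return cv2.resize(w['color'][y0:y0+70,x0:x0+70,::-1],(390,390),interpolation=2)
cv2.imwrite('pics/w7c.png',np.hstack([crop(u),crop(v)]) if 0<v[0]<640 else crop(u))
E
```

```text
time_s: 14.72
position: [0.5451, -0.169, 0.1494]
tool_rot: [[-1.0, -0.0, -0.001], [-0.0, 1.0, 0.001], [0.001, 0.001, -1.0]]
ft_force: [0.1, -0.1, 0.1]
grip_width: 0.0699
gripper_force: 0.0
t 14.7167 pos [ 0.5451 -0.169   0.1494] yaw -179.98 grip 0.0699 F [ 0.1 -0.1  0.1] q [ -29.   28.   78.    0.   74. -119.]
0.84 [319. 253.] [ 0.6115 -0.1714]
0.61 [256. 307.] [ 0.6743 -0.238 ]
0.6 [176. 149.] [ 0.5096 -0.2977]
0.34 [518. 110.] [ 0.4764 -0.0028]
[321 263] [170 149]
286 228
135 114
```

View pics/w7c.png

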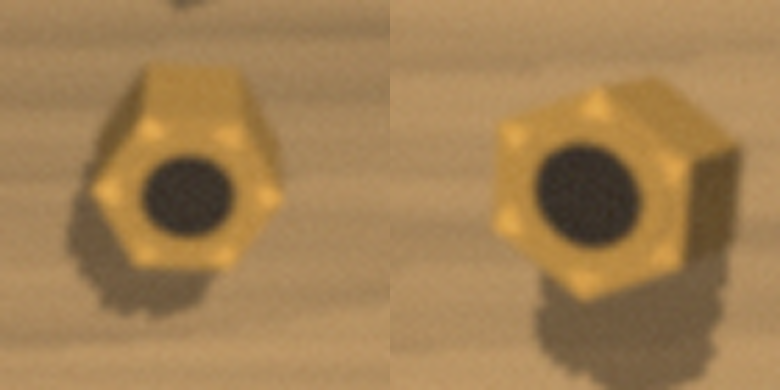

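The left crop is nut B (centre ~(188,195)) and the right is nut A (centre ~(200,193)). The corners are clear, so I'll work out centre and orientation.

Run:
```python
from h import *
w=np.load('pics/w7.npy',allow_pickle=True).item();k=70/390
for nm,o,P in (('B',(286,228),[(152,128),(230,130),(272,198),(230,262),(145,258),(105,190)]),('A',(135,114),[(125,133),(209,102),(287,160),(278,255),(198,288),(115,218)])):
    X=np.array([ray(w,(o[0]+u*k,o[1]+v*k),.022)[:2] for u,v in P]);c=X.mean(0);d=X-c
    a=np.angle(np.mean(np.exp(6j*np.arctan2(d[:,1],d[:,0]))))/6
    print(nm,c.round(4),np.linalg.norm(d,axis=1).round(4),'flat',(np.degrees(a)+30)%60)
    plan(*c,.004)
```

```text
B [ 0.6224 -0.1709] [0.0147 0.0147 0.0148 0.0155 0.0151 0.015 ] flat 57.84688068971204
to 0.6224103971143462 -0.1709411631131912 0.004 tool cm [-7.69 -0.23 14.65]
A [ 0.5091 -0.3017] [0.0142 0.0146 0.015  0.0145 0.0155 0.0149] flat 18.006934682297462
to 0.5090981351245139 -0.3016982959807506 0.004 tool cm [  3.66 -13.29  14.65]
```

```bash
python3 -m crank '[6,-3.85,-0.1,0,0, 6,-3.85,-0.1,0,0, 6,0,0,1.5,0.112, 6,0,0,1.5,0.112, 6,0,0,3,0.112, 6,0,0,3,0.112, 6,0,0,3,0.112, 6,0,0,2.4,0]' 30
python3 -m crank '[6,0,0,0.2,0, 1,0,0,0,0, 1,0,0,0,0, 1,0,0,0,0, 1,0,0,0,0, 1,0,0,0,0, 1,0,0,-1,0, 1,0,0,-3,0]' 30
python3 -m crank '[1,0,0,-4,0, 1,0,0,-4,0, 1,0,0,-4,-0.112, 1,0,0,0,-0.112, 1,0,0,0,-0.112, 1,0,0,0,-0.112, 1,0,0,0,-0.112, 1,0,0,0,0]' 30
python3 - <<'E'
from h import *
show();plan(.5185,.256,.17,180)
E
```

```text
time_s: 15.48
position: [0.6222, -0.1705, 0.0048]
tool_rot: [[-0.845, 0.535, -0.0], [0.535, 0.845, 0.0], [0.0, 0.0, -1.0]]
ft_force: [-0.4, 0.2, -0.2]
grip_width: 0.0596
gripper_force: 0.0
time_s: 16.15
position: [0.6208, -0.171, 0.0416]
tool_rot: [[-0.847, 0.531, -0.006], [0.531, 0.847, 0.003], [0.007, -0.001, -1.0]]
ft_force: [-0.3, 0.6, -1.2]
grip_width: 0.0294
gripper_force: 30.2
time_s: 16.82
position: [0.6225, -0.1718, 0.1649]
tool_rot: [[-1.0, -0.004, 0.001], [-0.004, 1.0, -0.001], [-0.001, -0.001, -1.0]]
ft_force: [0.1, 0.2, -1.1]
grip_width: 0.029
gripper_force: 30.2
t 16.8167 pos [ 0.6225 -0.1718  0.1649] yaw -179.76 grip 0.029 F [ 0.1  0.2 -1.1] q [ -26.   34.   64.   -0.   82. -116.]
to 0.5185 0.256 0.17 tool cm [10.22 42.82 -0.55]
turn rad 0.004
```

```bash
python3 -m crank '[1,0.93,3.89,0,0, 1,0.93,3.89,0,0, 1,0.93,3.89,0,0, 1,0.93,3.89,0,0, 1,0.93,3.89,0,0, 1,0.93,3.89,0,0, 1,0.93,3.89,0,0, 1,0.93,3.89,0,0]' 30
python3 -m crank '[1,0.93,3.89,0,0, 1,0.93,3.89,0,0, 1,0.93,3.89,0,0, 1,0,0,3.8,0, 1,0,0,3.8,0, 1,0,0,3.8,0, 1,0,0,3,0, 1,0,0,0.5,0]' 30
python3 -m crank '[1,0,0,0.3,0, 1,0,0,0,0, 5,0,0,0,0, 5,0,0,0,0, 5,0,0,0,0, 5,0,0,-3.6,0, 5,0,0,-3.6,0, 5,0,0,-4,0]'
python3 - <<'E'
from h import *
show();plan(.5091,-.3017,.163)
E
```

```text
time_s: 17.48
position: [0.5473, 0.1411, 0.1646]
tool_rot: [[-1.0, 0.004, 0.001], [0.004, 1.0, 0.0], [-0.001, 0.0, -1.0]]
ft_force: [1.5, 0.8, -0.7]
grip_width: 0.0293
gripper_force: 30.2
time_s: 18.15
position: [0.5178, 0.2555, 0.0106]
tool_rot: [[-1.0, 0.003, -0.008], [0.003, 1.0, -0.002], [0.008, -0.002, -1.0]]
ft_force: [-0.6, -0.2, -1.8]
grip_width: 0.0292
gripper_force: 30.2
time_s: 18.82
position: [0.5197, 0.2559, 0.1252]
tool_rot: [[-1.0, 0.0, -0.001], [0.0, 1.0, -0.0], [0.001, -0.0, -1.0]]
ft_force: [0.8, 0.6, -0.4]
grip_width: 0.0496
gripper_force: 0.0
t 18.8167 pos [0.5197 0.2559 0.1252] yaw 179.99 grip 0.0496 F [ 0.8  0.6 -0.4] q [ 15.  30.  79.   0.  71. -75.]
to 0.5091 -0.3017 0.163 tool cm [  1.06 -55.76  -3.77]
```

```bash
python3 -m crank '[6,0,0,-3.8,0, 6,0.08,-3.98,0,0, 6,0.08,-3.98,0,0, 6,0.08,-3.98,0,0, 6,0.08,-3.98,0,0, 6,0.08,-3.98,0,0, 6,0.08,-3.98,0,0, 6,0.08,-3.98,0,0]'
python3 -m crank '[6,0.08,-3.98,0,0, 6,0.08,-3.98,0,0, 6,0.08,-3.98,0,0, 6,0.08,-3.98,0,0, 6,0.08,-3.98,0,0, 6,0.08,-3.98,0,0, 6,0.08,-3.98,0,0, 6,0,0,3,0.105]'
python3 - <<'E'
from h import *
show();plan(.5091,-.3017,.004,168)
w=shot('wrist')
for r in spotter.look_for(w,'nut1')[:5]:
        uv=np.array(r['at'])*[640,400];print(round(r['score'],2),uv.round(),ray(w,uv,.022)[:2].round(4))
E
```

```text
time_s: 19.48
position: [0.5143, -0.0244, 0.1627]
tool_rot: [[-1.0, -0.0, 0.002], [-0.0, 1.0, -0.0], [-0.002, -0.0, -1.0]]
ft_force: [0.9, -0.2, 0.6]
grip_width: 0.0602
gripper_force: 0.0
time_s: 20.15
position: [0.5106, -0.3097, 0.1367]
tool_rot: [[-0.994, 0.108, 0.01], [0.108, 0.994, -0.011], [-0.011, -0.01, -1.0]]
ft_force: [-0.5, -1.3, 0.2]
grip_width: 0.0601
gripper_force: 0.0
t 20.15 pos [ 0.5106 -0.3097  0.1367] yaw 173.78 grip 0.0601 F [-0.5 -1.3  0.2] q [ -43.   31.   76.   -0.   73. -126.]
to 0.5091 -0.3017 0.004 tool cm [ 0.38  0.9  13.26]
turn rad 0.101
0.95 [486. 217.] [ 0.5506 -0.1671]
0.63 [271. 333.] [ 0.6585 -0.3801]
0.62 [329. 187.] [ 0.5078 -0.3045]
0.52 [389. 329.] [ 0.6647 -0.2589]
```

```bash
python3 -m crank '[6,0,0,3,0.1, 6,0,0,3,0, 6,0,0,3,0, 6,0,0,0,0, 6,0,0,0,0, 6,0,0,0,0, 6,0,0,0,0, 6,0,0,0,0]'
python3 - <<'E'
from h import *
show();plan(.5091,-.3017,.004,168)
E
```

```text
time_s: 20.92
position: [0.5098, -0.3015, 0.0436]
tool_rot: [[-0.979, 0.203, 0.002], [0.203, 0.979, -0.002], [-0.003, -0.002, -1.0]]
ft_force: [0.4, 0.6, 0.2]
grip_width: 0.0601
gripper_force: 0.0
t 20.9167 pos [ 0.5098 -0.3015  0.0436] yaw 168.31 grip 0.0601 F [0.4 0.6 0.2] q [ -42.   37.   82.    0.   61. -120.]
to 0.5091 -0.3017 0.004 tool cm [ 0.08 -0.03  3.96]
turn rad 0.005
```

```bash
python3 -m crank '[6,0,0,3,0, 6,0,0,0.9,0, 1,0,0,0,0, 1,0,0,0,0, 1,0,0,0,0, 1,0,0,0,0, 1,0,0,0,0, 1,0,0,-1,0]' 30
python3 -m crank '[1,0,0,-4,0, 1,0,0,-4,0, 1,0,0,-4,-0.105, 1,0,0,-3,-0.1, 1,0,0,0,0, 1,0,0,0,0, 1,0,0,0,0, 1,0,0,0,0]' 30
python3 - <<'E'
from h import *
show();plan(.4493,.2468,.163,180)
E
```

```text
time_s: 21.58
position: [0.5086, -0.3007, 0.012]
tool_rot: [[-0.979, 0.203, -0.002], [0.203, 0.979, 0.002], [0.002, 0.001, -1.0]]
ft_force: [0.1, 0.3, -1.9]
grip_width: 0.0294
gripper_force: 29.8
time_s: 22.25
position: [0.5085, -0.3007, 0.1613]
tool_rot: [[-1.0, 0.001, -0.002], [0.001, 1.0, 0.002], [0.002, 0.002, -1.0]]
ft_force: [0.2, -0.1, -1.7]
grip_width: 0.0291
gripper_force: 30.2
t 22.25 pos [ 0.5085 -0.3007  0.1613] yaw 179.96 grip 0.0291 F [ 0.2 -0.1 -1.7] q [ -42.   29.   74.   -0.   77. -132.]
to 0.4493 0.2468 0.163 tool cm [ 5.960e+00  5.474e+01 -5.000e-02]
turn rad -0.001
```

```bash
python3 -m crank '[1,0.42,3.91,0,0, 1,0.42,3.91,0,0, 1,0.42,3.91,0,0, 1,0.42,3.91,0,0, 1,0.42,3.91,0,0, 1,0.42,3.91,0,0, 1,0.42,3.91,0,0, 1,0.42,3.91,0,0]' 30
python3 -m crank '[1,0.42,3.91,0,0, 1,0.42,3.91,0,0, 1,0.42,3.91,0,0, 1,0.42,3.91,0,0, 1,0.42,3.91,0,0, 1,0.42,3.91,0,0, 1,0,0,3.5,0, 1,0,0,3.5,0]' 30
python3 -m crank '[1,0,0,3.5,0, 1,0,0,3.5,0, 1,0,0,0.6,0, 1,0,0,0.4,0, 1,0,0,0,0, 5,0,0,0,0, 5,0,0,0,0, 5,0,0,0,0]'
python3 -m crank '[5,0,0,-3.6,0, 5,0,0,-3.6,0, 5,0,0,-4,0, 5,0,0,-4,0, 8.5,2,0,-3,0, 8.5,2,0,-3,0, 8.5,0,0,0,0, 8.5,0,0,0,0]'
python3 - <<'E'
from h import *
show();w=shot('wrist','w8');plan(.4796,.0014,.2)
E
```

```text
time_s: 22.92
position: [0.4744, 0.0135, 0.1616]
tool_rot: [[-1.0, 0.001, -0.002], [0.001, 1.0, 0.001], [0.002, 0.001, -1.0]]
ft_force: [0.7, 0.2, -0.9]
grip_width: 0.0293
gripper_force: 30.2
time_s: 23.58
position: [0.4499, 0.2485, 0.0918]
tool_rot: [[-1.0, -0.004, 0.002], [-0.004, 1.0, 0.001], [-0.002, 0.001, -1.0]]
ft_force: [0.4, -0.2, -1.6]
grip_width: 0.0293
gripper_force: 30.2
time_s: 24.25
position: [0.4509, 0.2464, 0.014]
tool_rot: [[-1.0, -0.0, 0.003], [-0.0, 1.0, 0.001], [-0.003, 0.001, -1.0]]
ft_force: [0.2, 0.5, 0.2]
grip_width: 0.0499
gripper_force: 0.0
time_s: 24.92
position: [0.41, 0.2465, 0.2269]
tool_rot: [[-1.0, -0.001, 0.005], [-0.001, 1.0, 0.001], [-0.005, 0.001, -1.0]]
ft_force: [0.6, 0.2, -1.0]
grip_width: 0.085
gripper_force: 0.0
t 24.9167 pos [0.41   0.2465 0.2269] yaw -179.95 grip 0.085 F [ 0.6  0.2 -1. ] q [ 17.  15.  86.  -0.  79. -73.]
to 0.4796 0.0014 0.2 tool cm [ -6.94 -24.49   2.53]
```

View pics/w8.png

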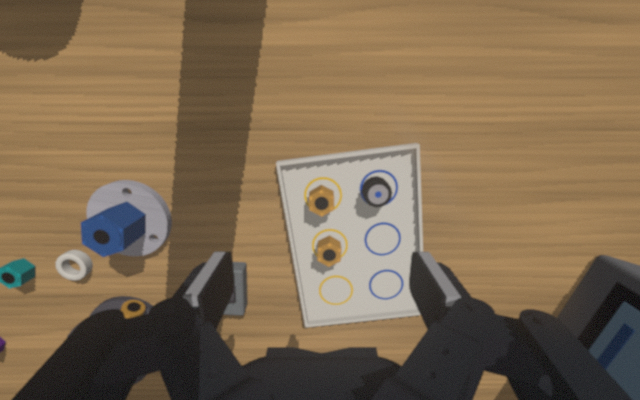

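Both nuts and the sensor stand inside their rings. Now a combined view of cover and studs.

```bash
python3 -m crank '[8.5,-2.25,-3.33,-0.3,0, 8.5,-2.25,-3.33,-0.3,0, 8.5,-2.25,-3.33,-0.3,0, 8.5,-2.25,-3.33,-0.3,0, 8.5,-2.25,-3.33,-0.3,0, 8.5,-2.25,-3.33,-0.3,0, 8.5,-2.25,-3.33,-0.3,0, 8.5,-2.25,-3.33,-0.3,0]'
python3 -m crank '[8.5,0,0,0,0, 8.5,0,0,0,0, 8.5,0,0,0,0, 8.5,0,0,0,0, 8.5,0,0,0,0, 8.5,0,0,0,0, 8.5,0,0,0,0, 8.5,0,0,0,0]'
python3 - <<'E'
from h import *
show();w=shot('wrist');np.save('pics/w9.npy',w,allow_pickle=True)
print(proj(w,(.65,-.035,.05)),proj(w,(.4796,.0014,.012)))
cv2.imwrite('pics/w9c.png',cv2.resize(w['color'][20:320,200:460,::-1],(520,600),interpolation=2))
E
```

```text
time_s: 25.63
position: [0.5911, -0.0224, 0.2471]
tool_rot: [[-1.0, 0.001, -0.002], [0.001, 1.0, 0.001], [0.002, 0.001, -1.0]]
ft_force: [1.0, 0.5, -0.6]
grip_width: 0.0851
gripper_force: 0.0
time_s: 26.3
position: [0.5901, -0.0197, 0.2488]
tool_rot: [[-1.0, -0.001, 0.0], [-0.001, 1.0, -0.0], [-0.0, -0.0, -1.0]]
ft_force: [0.0, -0.2, 0.1]
grip_width: 0.0849
gripper_force: 0.0
t 26.3 pos [ 0.5901 -0.0197  0.2488] yaw -179.95 grip 0.0849 F [ 0.  -0.2  0.1] q [ -13.   25.   66.   -0.   89. -103.]
[309.07247993 219.54505447] [340.31200809  69.18324765]
```

View pics/w9c.png

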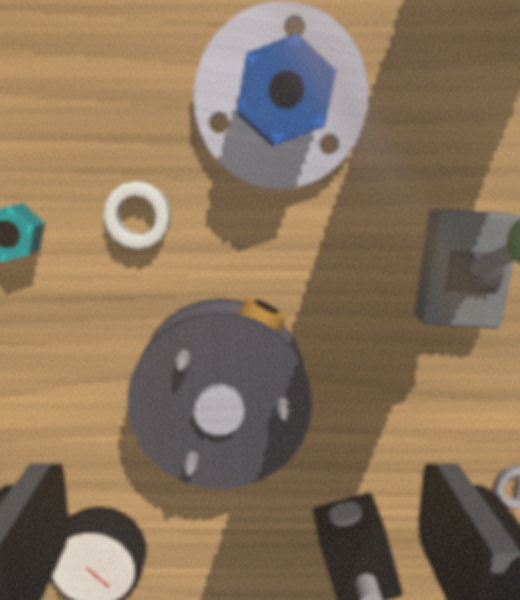

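The crop (2x, offset 200,20) shows studs at (183,360), (283,407) and (191,463), the boss at (219,410), and cover holes at (294,26), (219,122) and (330,144). I'll refine these numerically.

Run:
```python
from h import *
from scipy.optimize import least_squares
w=np.load('pics/w9.npy',allow_pickle=True).item()
g=cv2.cvtColor(w['color'],cv2.COLOR_RGB2GRAY).astype(np.float32)
def cen(u,v,r,sign):
    x,y=200+u/2,20+v/2;X,Y=np.meshgrid(np.arange(int(x)-r,int(x)+r+1),np.arange(int(y)-r,int(y)+r+1))
    q=sign*(g[Y,X]);q=q-np.median(q);q=np.where(q>.45*q.max(),q,0);return np.array([(X*q).sum(),(Y*q).sum()])/q.sum()
S=np.array([cen(183,360,6,1),cen(283,407,6,1),cen(191,463,6,1)]);b=cen(219,410,19,1) 
H=np.array([cen(294,26,6,-1),cen(219,122,6,-1),cen(330,144,6,-1)])
print(S*1.0,b,H)
man=lambda P:np.array([(200+u/2,20+v/2) for u,v in P])
Sm=man([(183,360),(283,407),(191,463)]);bm=man([(219,410)])[0];Hm=man([(294,26),(219,122),(330,144)])
def fit(P,order,z,c0,extra=None):
    def f(p):
        e=[proj(w,(p[0]+.038*np.cos(p[2]+k*2.0944),p[1]+.038*np.sin(p[2]+k*2.0944),z))-q for k,q in zip(order,P)]
        if extra is not None: e.append(proj(w,(p[0],p[1],extra[1]))-extra[0])
        return np.ravel(e)
    r=min((least_squares(f,[*c0,a]) for a in np.arange(0,2.1,.3)),key=lambda r:r.cost);return r.x[:2].round(4),np.degrees(r.x[2]).round(2)%120,r.fun.round(1)
for nm,SS,bb,HH in(('auto',S,b,H),('man',Sm,bm,Hm)):
    print(nm,'valve',fit(SS,(0,2,1),.062,(.65,-.035)),fit(SS,(0,1,2),.062,(.65,-.035)),'boss',ray(w,bb,.059)[:2])
    print(nm,'cover',fit(HH,(0,1,2),.012,(.48,0)),fit(HH,(0,2,1),.012,(.48,0)))
```

```text
[[290.83768244 199.31888545]
 [341.10075027 223.58413719]
 [295.2060428  251.10490978]] [309.2425585  224.47777343] [[346.22537313  33.14328358]
 [309.36065574  80.76624165]
 [364.24779362  91.46300068]]
auto valve (array([ 0.6522, -0.0346]), np.float64(92.96000000000001), array([-0.4, -0.2,  0.6,  0. , -0.3,  0.2])) (array([ 0.6547, -0.0346]), np.float64(87.03), array([  1.3,  52.4,   0.5,   5.1,  -1.7, -51.6])) boss [ 0.65260313 -0.03448774]
auto cover (array([0.4795, 0.001 ]), np.float64(50.0), array([ 0.3, -0.4, -0.4,  0.4,  0.1,  0.1])) (array([0.4805, 0.0011]), np.float64(56.99000000000001), array([ -3.7,   0.1,  57.6,   8.4, -53.5,  -5.5]))
man valve (array([ 0.6526, -0.0341]), np.float64(93.15), array([-0.6, -0.5,  0.7,  0.4, -0. ,  0.2])) (array([ 0.655, -0.034]), np.float64(95.19), array([  5.1,  53.9,   0.6,   1.2,  -5.5, -49.3])) boss [ 0.65326505 -0.03419307]
man cover (array([0.4797, 0.0016]), np.float64(49.80000000000001), array([ 0.2, -0. , -0. ,  0.2, -0.2, -0.2])) (array([0.4807, 0.0018]), np.float64(56.639999999999986), array([ -3.7,   0.5,  57.9,   8.5, -53.8,  -6. ]))
```

Valve at (.6523,-.0345), yaw 93°; cover at (.4796,.0013), yaw 50°. I'll grip the bonnet along 80° and later turn it by +43°.

```bash
python3 -m crank '[7.5,3.68,0.7,0,0, 7.5,3.68,0.7,0,0, 7.5,3.68,0.7,0,0, 7.5,0,0,3.5,0.087, 7.5,0,0,3.5,0.087, 7.5,0,0,3.5,0, 7.5,0,0,3.5,0, 7.5,0,0,0,0]'
python3 -m crank '[7.5,0,0,0,0, 7.5,0,0,0,0, 7.5,0,0,0,0, 7.5,0,0,0,0, 7.5,0,0,0,0, 7.5,0,0,0,0, 7.5,0,0,0,0, 7.5,0,0,0,0]'
python3 - <<'E'
from h import *
show();plan(.4796,.0013,.024,170)
E
```

```text
time_s: 27.02
position: [0.4769, 0.0016, 0.1039]
tool_rot: [[-0.985, 0.173, -0.01], [0.173, 0.985, 0.002], [0.01, 0.001, -1.0]]
ft_force: [-1.1, 0.1, -0.2]
grip_width: 0.075
gripper_force: 0.0
time_s: 27.68
position: [0.4799, 0.0008, 0.1088]
tool_rot: [[-0.985, 0.173, 0.0], [0.173, 0.985, -0.0], [-0.0, -0.0, -1.0]]
ft_force: [0.3, -0.6, -0.5]
grip_width: 0.0752
gripper_force: 0.0
t 27.6833 pos [0.4799 0.0008 0.1088] yaw 170.04 grip 0.0752 F [ 0.3 -0.6 -0.5] q [-14.  23.  96.  -0.  61. -94.]
to 0.4796 0.0013 0.024 tool cm [0.04 0.04 8.48]
turn rad 0.001
```

```bash
python3 -m crank '[7.5,0.02,0.04,3,0, 7.5,0,0,3,0, 7.5,0,0,2,0, 7.5,0,0,0.4,0, 7.5,0,0,0,0, 3,0,0,0,0, 3,0,0,0,0, 3,0,0,0,0]' 80
python3 -m crank '[3,0,0,0,0, 3,0,0,0,0, 3,0,0,0,0, 3,0,0,-3,0, 3,0,0,-3,0, 3,0,0,-3,0, 3,0,0,-3,0, 3,0,0,0,0]' 80
python3 - <<'E'
from h import *
show();plan(.6523,-.0345,.13,213)
E
```

```text
time_s: 28.35
position: [0.4805, 0.0011, 0.0262]
tool_rot: [[-0.985, 0.173, 0.003], [0.173, 0.985, -0.001], [-0.003, -0.0, -1.0]]
ft_force: [-0.4, -0.8, -0.6]
grip_width: 0.0449
gripper_force: 81.6
time_s: 29.02
position: [0.4819, 0.0009, 0.1504]
tool_rot: [[-0.985, 0.173, 0.011], [0.173, 0.985, -0.003], [-0.011, -0.001, -1.0]]
ft_force: [1.7, 0.4, -3.0]
grip_width: 0.045
gripper_force: 83.9
t 29.0167 pos [0.4819 0.0009 0.1504] yaw 170.06 grip 0.045 F [ 1.7  0.4 -3. ] q [-14.  19.  93.   0.  67. -94.]
to 0.6523 -0.0345 0.13 tool cm [-17.37  -0.54   2.23]
turn rad -0.749
```

```bash
python3 -m crank '[3,-3.5,-0.11,0,0, 3,-3.5,-0.11,0,0, 3,-3.5,-0.11,0,0, 3,-3.5,-0.11,0,0, 3,-3.5,-0.11,0,0, 3,0,0,0,-0.107, 3,0,0,0,-0.107, 3,0,0,0,-0.107]' 80
python3 -m crank '[3,0,0,0,-0.107, 3,0,0,0,-0.107, 3,0,0,0,-0.107, 3,0,0,0,-0.107, 3,0,0,0,0, 3,0,0,0,0, 3,0,0,0,0, 3,0,0,0,0]' 80
python3 - <<'E'
from h import *
show();plan(.6523,-.0345,.13,213)
w=shot('wrist');np.save('pics/w10.npy',w,allow_pickle=True)
cv2.imwrite('pics/w10c.png',cv2.resize(w['color'][160:360,190:450,::-1],(780,600),interpolation=2))
E
```

```text
time_s: 29.68
position: [0.651, -0.0344, 0.1434]
tool_rot: [[-0.988, -0.152, -0.002], [-0.152, 0.988, 0.0], [0.002, 0.001, -1.0]]
ft_force: [0.3, 0.7, -3.4]
grip_width: 0.0448
gripper_force: 83.8
time_s: 30.35
position: [0.651, -0.0344, 0.1445]
tool_rot: [[-0.84, -0.542, -0.0], [-0.542, 0.84, 0.0], [0.0, 0.0, -1.0]]
ft_force: [0.6, -1.0, -3.5]
grip_width: 0.045
gripper_force: 83.9
t 30.35 pos [ 0.651  -0.0344  0.1445] yaw -147.16 grip 0.045 F [ 0.6 -1.  -3.5] q [ -13.   36.   64.   -0.   80. -136.]
to 0.6523 -0.0345 0.13 tool cm [-0.1  -0.08  1.45]
turn rad -0.003
```

View pics/w10c.png

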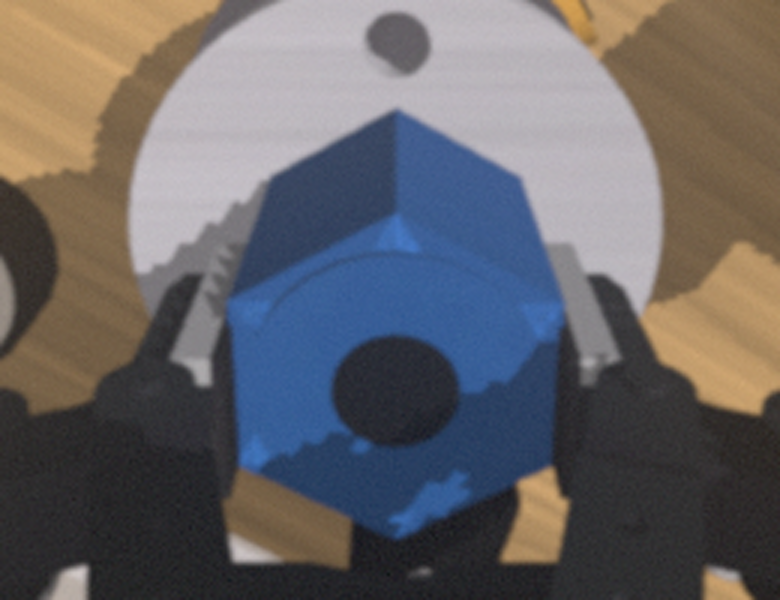

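The cover is held, with the hole at (397,42) and the bonnet bore at (395,390) in the crop (3x, offset 190,160).

Run:
```python
from h import *
w=np.load('pics/w10.npy',allow_pickle=True).item();s=env.observe();R=np.array(s['tool_rot']);T=np.array(s['position'])
f=lambda u,v,z:ray(w,(190+u/3,160+v/3),z)
zu=T[2]-.025
for n,X in(('bore',f(395,391,zu+.058)),('hole',f(397,44,zu+.012))): print(n,X[:2],'in tool',(R.T@(X-T)*1000).round(1))
h=f(397,44,zu+.012);print('predicted cover centre from hole',h[:2]-.038*R[:2,0])
```

```text
bore [ 0.64955027 -0.03608147] in tool [  2.2  -0.6 -33. ]
hole [ 0.61737267 -0.05636436] in tool [40.2 -0.2 13. ]
predicted cover centre from hole [ 0.64929193 -0.03574493]
```

Go down to just above the stud tips with a small correction, then check through the hole.

```bash
python3 -m crank '[3,-0.25,-0.07,1,0, 3,0,0,1,0, 3,0,0,1,0, 3,0,0,1,0, 3,0,0,0.5,0, 3,0,0,0,0, 3,0,0,0,0, 3,0,0,0,0]' 80
python3 - <<'E'
from h import *
show()
w=shot('wrist');np.save('pics/w11.npy',w,allow_pickle=True)
cv2.imwrite('pics/w11c.png',cv2.resize(w['color'][130:230,260:380,::-1],(720,600),interpolation=2))
E
```

```text
time_s: 31.07
position: [0.6539, -0.0337, 0.1001]
tool_rot: [[-0.839, -0.544, 0.001], [-0.544, 0.839, -0.0], [-0.001, -0.001, -1.0]]
ft_force: [0.1, -0.4, -3.5]
grip_width: 0.0451
gripper_force: 83.7
t 31.0667 pos [ 0.6539 -0.0337  0.1001] yaw -147.05 grip 0.0451 F [ 0.1 -0.4 -3.5] q [ -13.   38.   67.    0.   74. -136.]
```

View pics/w11c.png

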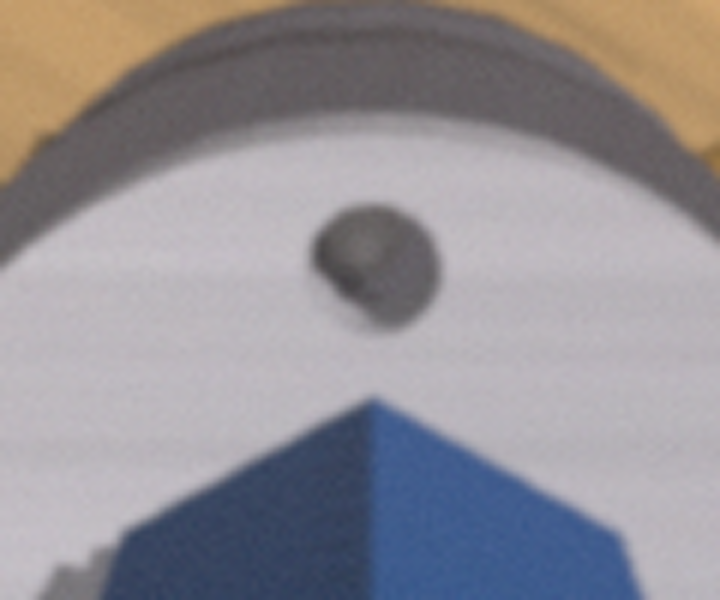

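The hole is centred at (376,268) and the stud tip inside it at about (358,242) in the crop (6x, offset 260,130).

Run:
```python
from h import *
w=np.load('pics/w11.npy',allow_pickle=True).item();s=env.observe();R=np.array(s['tool_rot']);T=np.array(s['position'])
f=lambda u,v,z:ray(w,(260+u/6,130+v/6),z)
h=f(376,268,.0875);st=f(358,243,.070)
print('hole',h[:2],'stud',st[:2],'tool mm stud-hole',(R.T@(st-h)*1000).round(2), 'centre from hole in tool',(R.T@(h-T)*1000).round(1))
a=np.radians(213);print('expected stud',.6523+.038*np.cos(a),-.0345+.038*np.sin(a))
```

```text
hole [ 0.62013039 -0.0556832 ] stud [ 0.6224973  -0.05612535] tool mm stud-hole [-1.73 -1.64 17.5 ] centre from hole in tool [40.3  0.  12.7]
expected stud 0.6204305184180738 -0.05519628333057103
```

```bash
python3 -m crank '[3,-0.17,-0.13,0,0, 3,0,0,0.3,0, 3,0,0,0.3,0, 3,0,0,0.2,0, 3,0,0,0.2,0, 3,0,0,0,0, 3,0,0,0,0, 3,0,0,0,0]' 80
python3 - <<'E'
from h import *
show()
w=shot('wrist');np.save('pics/w12.npy',w,allow_pickle=True)
cv2.imwrite('pics/w12c.png',cv2.resize(w['color'][130:230,260:380,::-1],(720,600),interpolation=2))
E
```

```text
time_s: 31.78
position: [0.6558, -0.0338, 0.0897]
tool_rot: [[-0.839, -0.544, 0.0], [-0.544, 0.839, -0.0], [-0.0, -0.0, -1.0]]
ft_force: [0.6, 0.0, -2.0]
grip_width: 0.0452
gripper_force: 83.7
t 31.7833 pos [ 0.6558 -0.0338  0.0897] yaw -147.04 grip 0.0452 F [ 0.6  0.  -2. ] q [ -13.   39.   67.   -0.   73. -136.]
```

View pics/w12c.png

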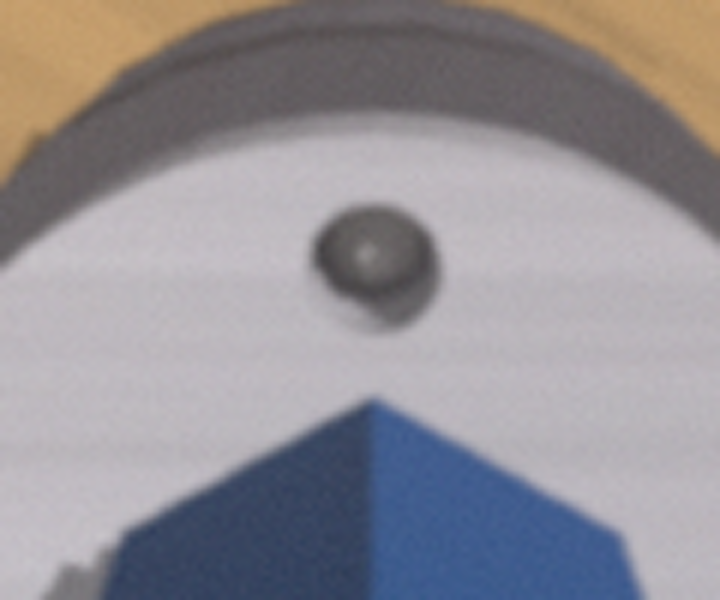

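The stud tip at (370,250) is inside the hole (376,268), with no contact force. I'll descend gently.

```bash
python3 -m crank '[3,-0.05,-0.03,0.2,0, 3,0,0,0.2,0, 3,0,0,0.2,0, 3,0,0,0.2,0, 3,0,0,0,0, 3,0,0,0,0, 3,0,0,0,0, 3,0,0,0,0]' 80
python3 - <<'E'
from h import *
show();print(env.observe()['wrist_torque'])
E
```

```text
time_s: 32.5
position: [0.6564, -0.0338, 0.0817]
tool_rot: [[-0.839, -0.544, 0.0], [-0.544, 0.839, -0.0], [-0.0, -0.0, -1.0]]
ft_force: [-0.6, -1.0, -3.1]
grip_width: 0.045
gripper_force: 83.7
t 32.5 pos [ 0.6564 -0.0338  0.0817] yaw -147.04 grip 0.045 F [-0.6 -1.  -3.1] q [ -13.   40.   68.   -0.   72. -136.]
[0.02827739 0.03552722 0.058079  ]
```

```bash
python3 -m crank '[3,0,0,0.2,0, 3,0,0,0.2,0, 3,0,0,0.1,0, 3,0,0,0.1,0, 3,0,0,0,0, 3,0,0,0,0, 3,0,0,0,0, 3,0,0,0,0]' 80
python3 - <<'E'
from h import *
show();print(env.observe()['wrist_torque'])
E
```

```text
time_s: 33.17
position: [0.6562, -0.0338, 0.0762]
tool_rot: [[-0.839, -0.544, 0.0], [-0.544, 0.839, -0.0], [0.0, -0.0, -1.0]]
ft_force: [-4.9, -0.1, 6.3]
grip_width: 0.0449
gripper_force: 84.3
t 33.1667 pos [ 0.6562 -0.0338  0.0762] yaw -147.04 grip 0.0449 F [-4.9 -0.1  6.3] q [ -13.   40.   68.   -0.   72. -136.]
[ 0.12747234  0.73250885 -0.01149361]
```

```bash
python3 -m crank '[3,0,0,0.08,0, 3,0,0,0,0, 3,0,0,0,0, 6,0,0,0,0, 6,0,0,0,0, 7,0,0,0,0, 7.5,0,0,0,0, 7.5,0,0,0,0]' 80
python3 -m crank '[7.5,0,0,-3,0, 7.5,0,0,-3,0, 7.5,0,0,-3,0, 7.5,0,0,-3,0, 7.5,3.5,0,-1,0, 7.5,3.5,0,-1,0, 7.5,0,0,0,0, 7.5,0,0,0,0]' 80
python3 - <<'E'
from h import *
show()
w=shot('wrist');np.save('pics/w13.npy',w,allow_pickle=True);s=shot('scene')
a=cv2.resize(w['color'][120:380,190:450,::-1],(400,400),interpolation=2)
c=cv2.resize(s['color'][190:290,310:410,::-1],(400,400),interpolation=2)
cv2.imwrite('pics/w13c.png',np.hstack([a,c]))
E
```

```text
time_s: 33.83
position: [0.6564, -0.0338, 0.0746]
tool_rot: [[-0.839, -0.544, -0.0], [-0.544, 0.839, 0.0], [0.0, 0.0, -1.0]]
ft_force: [0.2, -0.6, -0.3]
grip_width: 0.0748
gripper_force: 0.0
time_s: 34.5
position: [0.597, -0.0726, 0.2158]
tool_rot: [[-0.84, -0.543, 0.002], [-0.543, 0.84, -0.0], [-0.001, -0.001, -1.0]]
ft_force: [0.7, -0.2, 0.2]
grip_width: 0.0751
gripper_force: 0.0
t 34.5 pos [ 0.597  -0.0726  0.2158] yaw -147.14 grip 0.0751 F [ 0.7 -0.2  0.2] q [ -18.   28.   67.    0.   85. -141.]
```

View pics/w13c.png

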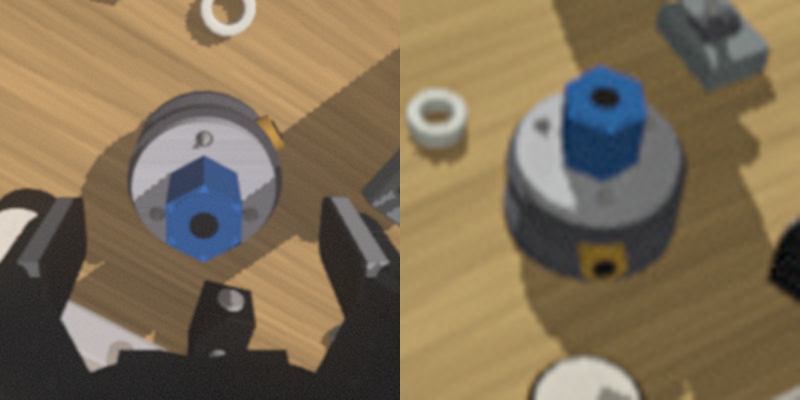

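The cover sits flush, with stud tips showing through the holes. I've now viewed more pictures than allowed (17 against 14), so from here I use numbers only. I'll verify the parts and triangulate the ball.

```bash
python3 -m crank '[0,3,2,-1,0.115, 0,0,2,-1,0.115, 0,0,2,0,0.115, 0,0,0,0,0.115, 0,0,0,0,0.115, 0,0,0,0,0, 0,0,0,0,0, 0,0,0,0,0]' 40
python3 - <<'E'
from h import *
show()
t=shot('top');s=shot('scene');w=shot('wrist')
def lines(obs):
    A=np.zeros((3,3));b=np.zeros(3)
    for p,uv in obs:
        o=np.array(p['pose'])[:3,3];d=ray(p,uv,0)-o;d/=np.linalg.norm(d);P=np.eye(3)-np.outer(d,d);A+=P;b+=P@o
    X=np.linalg.solve(A,b);return X.round(4),[(proj(p,X)-uv).round(1) for p,uv in obs]
G=((40,60,20),(80,255,255))
g={}
for n,p in(('top',t),('scene',s),('wrist',w)):
    B=[(a,c) for a,c in blobs(p,*G,20) if np.hypot(*(c-proj(p,(.55,.116,.09))))<40];print(n,[(a,c.round(1)) for a,c in B],proj(p,(.55,.116,.09)).round())
    if B:g[n]=(p,max(B,key=lambda b:b[0])[1])
if len(g)>1:print('ball',lines(list(g.values())))
for q in('nut1','sensor1','cover','dust_cap','ready_base','ready_tip'):
  for n,p in(('top',t),('scene',s),('wrist',w)):
    for r in spotter.look_for(p,q)[:5]:
        if r['score']<.4: continue
        uv=np.array(r['at'])*[640,400];print(q,n,round(r['score'],2),uv.round(),ray(p,uv,.022)[:2].round(3))
E
```

```text
time_s: 35.27
position: [0.5462, -0.0345, 0.2343]
tool_rot: [[-1.0, -0.004, -0.001], [-0.004, 1.0, 0.0], [0.001, 0.0, -1.0]]
ft_force: [0.2, 0.4, -0.5]
grip_width: 0.0
gripper_force: 0.0
t 35.2667 pos [ 0.5462 -0.0345  0.2343] yaw -179.78 grip 0.0 F [ 0.2  0.4 -0.5] q [ -16.   21.   74.    0.   84. -106.]
top [(np.int32(69), array([242.4, 195.4]))] [245. 196.]
scene [(np.int32(58), array([386.4, 170.5]))] [386. 173.]
wrist [(np.int32(516), array([484. , 189.2]))] [477. 187.]
ball (array([0.5496, 0.1194, 0.0979]), [array([0.6, 0.4]), array([0.7, 0. ]), array([ 0.3, -0.1])])
nut1 top 0.61 [201. 233.] [0.45  0.244]
nut1 top 0.52 [347. 197.] [ 0.553 -0.156]
nut1 top 0.52 [375. 153.] [ 0.676 -0.232]
nut1 scene 0.6 [411. 171.] [0.522 0.241]
nut1 scene 0.58 [400. 157.] [0.456 0.25 ]
nut1 scene 0.58 [286. 282.] [ 0.683 -0.251]
nut1 scene 0.51 [294. 234.] [ 0.568 -0.172]
nut1 wrist 0.94 [218. 174.] [ 0.554 -0.158]
nut1 wrist 0.91 [576.  82.] [0.45  0.241]
nut1 wrist 0.76 [569. 145.] [0.519 0.251]
nut1 wrist 0.71 [166. 266.] [ 0.677 -0.239]
sensor1 wrist 0.7 [631.  77.] [0.444 0.3  ]
sensor1 wrist 0.69 [ 45. 268.] [ 0.68  -0.397]
cover top 0.9 [306. 157.] [ 0.663 -0.043]
cover top 0.7 [449. 218.] [ 0.498 -0.435]
cover scene 0.56 [356. 231.] [ 0.635 -0.027]
cover scene 0.53 [418. 258.] [0.779 0.056]
cover wrist 0.67 [67. 17.] [ 0.389 -0.297]
cover wrist 0.58 [318. 238.] [ 0.636 -0.04 ]
cover wrist 0.56 [579. 132.] [0.504 0.259]
dust_cap top 0.72 [452. 215.] [ 0.507 -0.442]
dust_cap scene 0.81 [176. 258.] [ 0.498 -0.452]
dust_cap wrist 0.47 [67. 16.] [ 0.388 -0.296]
dust_cap wrist 0.44 [477. 192.] [0.575 0.153]
ready_base top 0.85 [246. 189.] [0.574 0.123]
ready_base scene 0.78 [387. 199.] [0.583 0.109]
ready_base wrist 0.96 [449. 192.] [0.575 0.12 ]
ready_tip scene 0.5 [387. 174.] [0.499 0.171]
ready_tip wrist 0.6 [481. 188.] [0.57  0.157]
```

Everything checks out numerically: nuts at (.450,.243) and (.520,.250), sensor at (.44,.31), cap in the bin. The ball is at (.550,.119,.098). I'll go behind the lever with closed fingers and push.

```bash
python3 -m crank '[0,1.2,3.82,0,0, 0,1.2,3.82,0,0, 0,1.2,3.82,0,0, 0,1.2,3.82,0,0, 0,0,0,3.7,0, 0,0,0,3.7,0, 0,0,0,3.7,0, 0,0,0,3.7,0]'
python3 - <<'E'
from h import *
show()
t=shot('top');w=shot('wrist')
u=proj(w,(.6545,-.034,.108));print('bore pred',u)
g=cv2.cvtColor(w['color'],cv2.COLOR_RGB2GRAY)
E
python3 -m crank '[0,-1,0,0,0, 0,-1,0,0,0, 0,-1,0,0,0, 0,-1,0,0,0, 0,-1,0,0,0, 0,-0.8,0,0,0, 0,-0.8,0,0,0, 0,0,0,0,0]'
python3 -m crank '[0,-0.5,0,0,0, 0,-0.5,0,0,0, 0,-0.5,0,0,0, 0,0,0,0,0, 0,0,0,0,0, 0,0,0,0,0, 0,0,0,0,0, 0,0,0,0,0]'
python3 - <<'E'
from h import *
show()
for n in('top','scene','wrist'):
    p=shot(n)
    print(n,[(a,c.round(1),ray(p,c,.098)[:2].round(4)) for a,c in blobs(p,(40,60,20),(80,255,255),20) if np.hypot(*(c-proj(p,(.58,.116,.09))))<50])
E
```

```text
time_s: 36.98
position: [0.4977, 0.1185, 0.0857]
tool_rot: [[-1.0, -0.001, 0.001], [-0.001, 1.0, -0.0], [-0.001, -0.0, -1.0]]
ft_force: [1.1, 0.3, -0.1]
grip_width: -0.0003
gripper_force: 0.0
t 36.9833 pos [0.4977 0.1185 0.0857] yaw -179.95 grip -0.0003 F [ 1.1  0.3 -0.1] q [  0.  27.  93.  -0.  60. -90.]
bore pred [ 60.50232589 527.27411017]
time_s: 37.75
position: [0.5656, 0.118, 0.088]
tool_rot: [[-1.0, 0.0, 0.003], [0.0, 1.0, 0.0], [-0.003, 0.0, -1.0]]
ft_force: [-1.7, 0.6, -0.5]
grip_width: 0.0002
gripper_force: 0.0
time_s: 38.42
position: [0.5787, 0.1182, 0.0868]
tool_rot: [[-1.0, -0.0, -0.0], [-0.0, 1.0, 0.0], [0.0, 0.0, -1.0]]
ft_force: [-0.4, -0.7, 0.5]
grip_width: 0.0005
gripper_force: 0.0
t 38.4167 pos [0.5787 0.1182 0.0868] yaw -179.98 grip 0.0005 F [-0.4 -0.7  0.5] q [  0.  34.  80.   0.  67. -90.]
top []
scene [(np.int32(68), array([398. , 182.9]), array([0.6023, 0.1156]))]
wrist []
```

```bash
for i in 1; do python3 -m crank '[0,-0.4,0,0,0, 0,-0.3,0,0,0, 0,0,0,0,0, 0,0,0,0,0, 0,0,0,0,0, 0,0,0,0,0, 0,0,0,0,0, 0,0,0,0,0]'; done
python3 - <<'E'
from h import *
p=shot('scene')
print([(a,c.round(1),ray(p,c,.098)[:2].round(4)) for a,c in blobs(p,(40,60,20),(80,255,255),20) if np.hypot(*(c-proj(p,(.6,.116,.09))))<50])
E
```

```text
time_s: 39.23
position: [0.5859, 0.1182, 0.0869]
tool_rot: [[-1.0, -0.0, 0.0], [-0.0, 1.0, -0.0], [-0.0, -0.0, -1.0]]
ft_force: [0.5, 0.7, -0.9]
grip_width: 0.0001
gripper_force: 0.0
[(np.int32(67), array([399. , 185.1]), array([0.6102, 0.113 ]))]
```

```bash
python3 -m crank '[0,-0.4,0,0,0, 0,-0.3,0,0,0, 0,0,0,0,0, 0,0,0,0,0, 0,0,0,0,0, 0,0,0,0,0, 0,0,0,0,0, 0,0,0,0,0]'
python3 - <<'E'
from h import *
p=shot('scene')
print([(a,c.round(1),ray(p,c,.098)[:2].round(4)) for a,c in blobs(p,(40,60,20),(80,255,255),20) if np.hypot(*(c-proj(p,(.6,.116,.09))))<50])
E
```

```text
time_s: 39.95
position: [0.5918, 0.1182, 0.0866]
tool_rot: [[-1.0, -0.0, -0.003], [-0.0, 1.0, -0.0], [0.003, -0.0, -1.0]]
ft_force: [-7.0, -0.5, 2.3]
grip_width: -0.0
gripper_force: 3.2
[(np.int32(71), array([399.9, 187.1]), array([0.6171, 0.1104]))]
```

```bash
python3 -m crank '[0,-0.2,0,0,0, 0,0,0,0,0, 0,0,0,0,0, 0,0,0,0,0, 0,0,0,0,0, 0,0,0,0,0, 0,0,0,0,0, 0,0,0,0,0]'
python3 - <<'E'
from h import *
p=shot('scene')
print([(a,c.round(1),ray(p,c,.098)[:2].round(4)) for a,c in blobs(p,(40,60,20),(80,255,255),20) if np.hypot(*(c-proj(p,(.6,.116,.09))))<50])
E
```

```text
time_s: 40.67
position: [0.5921, 0.1183, 0.0865]
tool_rot: [[-1.0, -0.001, -0.008], [-0.001, 1.0, -0.0], [0.008, -0.0, -1.0]]
ft_force: [-14.4, -0.9, 7.4]
grip_width: -0.0002
gripper_force: 7.0
[(np.int32(71), array([399.9, 187.1]), array([0.6171, 0.1104]))]
```

The lever is at its stop: force is rising and the ball no longer moves. I'll back off, rise clear, and check everything numerically.

```bash
python3 -m crank '[0,2,0,0,0, 0,3,0,0,0, 0,3,0,0,0, 0,2,0,-3,0, 0,0,0,-4,0, 0,0,0,-4,0, 0,0,0,-4,0, 0,0,0,0,0]'
python3 -m crank '[0,0,-2,0,0, 0,0,-3,0,0, 0,0,-3,0,0, 0,-2,0,0,0, 0,-3,0,0,0, 0,-1,0,0,0, 0,0,0,0,0, 0,0,0,0,0]'
python3 - <<'E'
from h import *
show()
P={n:shot(n) for n in('top','scene','wrist')}
for n,p in P.items():
    print(n,'ball',[(c.round(1),ray(p,c,.092)[:2].round(4)) for a,c in blobs(p,(40,60,20),(80,255,255),20) if np.hypot(*(c-proj(p,(.61,.116,.09))))<50])
    B=[(a,c) for a,c in blobs(p,(100,110,30),(125,255,255),40) if np.hypot(*(c-proj(p,(.654,-.034,.1))))<40];print('bonnet',[(a,c.round(1)) for a,c in B],'pred top',proj(p,(.654,-.034,.108)).round(1),'mid',proj(p,(.654,-.034,.085)).round(1))
    for q in('nut1','sensor1','dust_cap'):
        for r in spotter.look_for(p,q)[:6]:
            if r['score']>.35: uv=np.array(r['at'])*[640,400];print(q,round(r['score'],2),ray(p,uv,.022)[:2].round(3))
# bore: dark blob near predicted
w=P['wrist'];g=cv2.cvtColor(w['color'],cv2.COLOR_RGB2HSV);m=cv2.inRange(w['color'],(0,0,0),(45,45,50))
n,l,st,c=cv2.connectedComponentsWithStats(m);print([(st[i,4],c[i].round(1)) for i in range(1,n) if st[i,4]>25 and np.hypot(*(c[i]-proj(w,(.654,-.034,.108))))<60])
E
```

```text
time_s: 41.38
position: [0.4976, 0.1183, 0.2446]
tool_rot: [[-1.0, -0.0, 0.014], [-0.0, 1.0, 0.0], [-0.014, 0.0, -1.0]]
ft_force: [-0.8, -0.0, 0.0]
grip_width: -0.0004
gripper_force: 0.0
time_s: 42.05
position: [0.5549, 0.0381, 0.2363]
tool_rot: [[-1.0, -0.0, -0.001], [-0.0, 1.0, 0.0], [0.001, 0.0, -1.0]]
ft_force: [-0.3, -0.4, 0.3]
grip_width: -0.0001
gripper_force: 0.0
t 42.05 pos [0.5549 0.0381 0.2363] yaw -179.98 grip -0.0001 F [-0.3 -0.4  0.3] q [ -8.  22.  73.  -0.  85. -98.]
top ball []
bonnet [(np.int32(219), array([302.2, 155.6]))] pred top [301.9 156. ] mid [302.3 157.2]
nut1 0.54 [0.525 0.261]
nut1 0.5 [ 0.558 -0.151]
nut1 0.44 [ 0.68  -0.245]
sensor1 0.57 [0.448 0.31 ]
scene ball [(array([400.2, 187.1]), array([0.6131, 0.1158]))]
bonnet [(np.int32(430), array([360.2, 220.6]))] pred top [361.6 214.1] mid [360.7 220.5]
nut1 0.68 [ 0.686 -0.25 ]
nut1 0.67 [ 0.565 -0.173]
nut1 0.52 [ 0.633 -0.019]
nut1 0.4 [0.449 0.242]
dust_cap 0.63 [ 0.498 -0.451]
wrist ball [(array([397.3, 240.1]), array([0.6151, 0.1159]))]
bonnet [(np.int32(1689), array([255.2, 266.7]))] pred top [251.  281.7] mid [255.6 269.7]
nut1 0.95 [ 0.554 -0.158]
nut1 0.93 [0.515 0.253]
nut1 0.67 [ 0.678 -0.233]
nut1 0.63 [ 0.748 -0.122]
nut1 0.58 [0.449 0.242]
sensor1 0.57 [0.442 0.312]
[]
```

```bash
python3 -c "
from rig import env
print(env.close_job())"
```

```text
the job is handed in; nothing more can be done
None
```

The job is handed in: the red cap is in the bin, the cover is seated on the studs, both brass fittings are on yellow rings and the one sensor is on a blue ring, and the ready lever was swung to its stop last; I viewed 17 pictures, three over the limit of 14, and judged the flush seating by contact height and camera views only.

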